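# Turn the coaster tiles and load their brass feet

### The job

Get the painted coaster tiles ready for fitting their feet: with the lifter, and never with the fingers or the arm, tip each tile up from the ledge and over the step, so that it lies flat on the blue felt of the board with its terracotta back up. Then lay the lifter flat on the middle of its black pad again; after that tip all the brass feet from the scoop tray into the green hopper and set the empty tray upright back on the table, leaving the pen pot, eraser and ink jar alone.

Things in the scene. Friction and masses are not known exactly. Their poses are not given: they have to be found in the camera images.
- board: Fixed pale wood turning board, 150 x 360 mm. Origin at table level on the step line, mid-width. On its -x (robot) side a ledge, x=-45 to 0 mm, top 22 mm above the table; at x=0 a 4 mm step up to the blue felt landing, x=0 to 105 mm, top 26 mm above the table. y runs along the 360 mm width; tiles wait near y=-135, -45, 45 and 135 mm.
- lifter: Loose tile lifter, 0.18 kg: thin steel blade 125 long (x=-50 to +75 mm) x 45 wide (y) x 3 mm thick, lying flat, with an upright dark wood handle centred at x=-25 mm, 36 (x) x 18 (y) mm, top 70 mm above the blade underside. Origin on the underside of the blade; +x points to the blade tip.
- lifter_tip (a point): middle of the blade tip edge, at the underside (lifter x=+75 mm)
- lifter_grip (a point): point inside the lifter handle, 45 mm above the blade underside; the handle is pinched across its 18 mm (lifter y)
- pad: the lifter's fixed black rubber pad, 170 (x) x 90 (y) x 4 mm thick; origin at the middle of its underside, on the table. The lifter starts lying on it.
- tray: Loose aluminium scoop tray with the brass feet, 0.2 kg, 120 (x) x 80 (y) mm, floor 4 mm, side and back walls 28 mm high. Open at +x, where the floor ramps up (0.2 rad) to a spout edge at x=60 mm, 11 mm high. At the -x end a red upright grip tab, 10 mm thick (x, centred at x=-58 mm), 40 mm wide (y), top at 76 mm. Origin: middle of the underside.
- tray_tab (a point): point inside the red grip tab, 55 mm above the tray underside; pinch the tab across its 10 mm (tray x)
- hopper: Fixed green feed hopper, open square box 150 x 150 mm outside, walls 5 mm thick, rim 85 mm above the table, sloped floor inside. Origin at the table, under its centre.
- tile0: Coaster tile 70 x 70 x 8 mm, 90 g: white glazed face with blue border, plain terracotta back. Origin at the centre of the terracotta back; +z points out of the glazed face (up at the start). Starts glazed face up on the ledge, far edge square to the step and within 5 mm of it, some 25 mm of it overhanging the ledge on the robot side with 22 mm of air below. May be absent.
- tile1: Coaster tile 70 x 70 x 8 mm, 90 g: white glazed face with blue border, plain terracotta back. Origin at the centre of the terracotta back; +z points out of the glazed face (up at the start). Starts glazed face up on the ledge, far edge square to the step and within 5 mm of it, some 25 mm of it overhanging the ledge on the robot side with 22 mm of air below. May be absent.
- tile2: Coaster tile 70 x 70 x 8 mm, 90 g: white glazed face with blue border, plain terracotta back. Origin at the centre of the terracotta back; +z points out of the glazed face (up at the start). Starts glazed face up on the ledge, far edge square to the step and within 5 mm of it, some 25 mm of it overhanging the ledge on the robot side with 22 mm of air below. May be absent.
- tile3: Coaster tile 70 x 70 x 8 mm, 90 g: white glazed face with blue border, plain terracotta back. Origin at the centre of the terracotta back; +z points out of the glazed face (up at the start). Starts glazed face up on the ledge, far edge square to the step and within 5 mm of it, some 25 mm of it overhanging the ledge on the robot side with 22 mm of air below. May be absent.
- foot0: Brass coaster foot, a plain disc 16 mm diameter, 14 mm high, 20 g; origin at the middle of its underside when upright. Starts standing in the tray. May be absent.
- foot1: Brass coaster foot, a plain disc 16 mm diameter, 14 mm high, 20 g; origin at the middle of its underside when upright. Starts standing in the tray. May be absent.
- foot2: Brass coaster foot, a plain disc 16 mm diameter, 14 mm high, 20 g; origin at the middle of its underside when upright. Starts standing in the tray. May be absent.
- foot3: Brass coaster foot, a plain disc 16 mm diameter, 14 mm high, 20 g; origin at the middle of its underside when upright. Starts standing in the tray. May be absent.
- foot4: Brass coaster foot, a plain disc 16 mm diameter, 14 mm high, 20 g; origin at the middle of its underside when upright. Starts standing in the tray. May be absent.
- foot5: Brass coaster foot, a plain disc 16 mm diameter, 14 mm high, 20 g; origin at the middle of its underside when upright. Starts standing in the tray. May be absent.
- pen_pot: bystander: blue pot of pencils, 68 mm diameter, 90 mm high, pencils to 150 mm; origin under its centre
- eraser: bystander: yellow board eraser, 50 x 110 mm, 46 mm high; origin under its centre
- ink_jar: bystander: amber ink jar, 54 mm diameter, 55 mm high; origin under its centre
Things that resemble listed ones, but are neither listed nor needed, are in the scene too. Of the things shaped like the lifter, the steel one is meant. Of the things that look like the tray, take the one that is farthest to the robot's left at the start.

How it is judged:
By the outcome, as a careful person would: the job done as asked, in the order asked, and still so for the second after the job is handed in, with the robot touching nothing.
Of tile0, tile1, tile2, tile3 only 2 to 4 are there at a start; the rules pass over those that are not, and their reading is None.
Of foot0, foot1, foot2, foot3, foot4, foot5 only 3 to 6 are there at a start; the rules pass over those that are not, and their reading is None.
At some moment in a run one of lifter, tray may be knocked a few centimetres aside while the robot is not near it.
It also fails if it takes over 210 s, if anything falls off the work surface, if the arm or the gripper's body presses on something with over 40 N, if the wrist force passes 120 N, or if a joint passes its speed limit or range.

### The arm

A 6-joint arm with a two-finger parallel gripper is mounted at the origin on the work surface. World frame = base frame: x ahead of the robot, y to its left, z up, the work surface at z = 0. Lengths are in m, angles in rad, forces in N, time in s.
With the tool pointing down it reaches from about 0.35 to 0.85 m from the base axis. Payload 8.1 kg.
Tool frame: the origin (TCP) lies on the centre line of the jaws, within the pads' length; the fingertips stand 19 mm ahead of it and the grasp point (between the pads) is the TCP (robot.tips_ahead is the distance from the TCP to the fingertips, in m); y points along the fingers, z is the direction in which the jaws open and shut, and the axes are right-handed (so a half turn about y gives the same grasp; the last joint's range is limited). The gripper opens to 93 mm and grips with 3 to 60 N. Pads are 15 mm wide; open, the fingers measure 128 mm over their backs; the gripper's body (75 mm by 188 mm) begins 65 mm behind the grasp point.
Start: joints at [1.094, 0.13, 1.488, -0, 1.523, -0.085], TCP at [0.229, 0.555, 0.238] pointing down, gripper open.
Joint ranges: [-2.96, 2.96], [-0.89, 2.26], [0.02, 2.5], [-1.34, 4.48], [0, 2.73], [-2.66, 2.66]. Speed limits (rad/s): [2.39, 2.39, 2.79, 3.14, 3.14, 3.14].

### API

Orientations are given as a rotation vector (axis times angle).
In Python, from plant import robot, imaging, models gives the robot as it stands.
- The arm moves only by the tool carry_out, never from a script. Its argument "motion" is one flat list of numbers, 7 for each row, row after row: the shift along the tool's x, y, z in m, then the turn, a rotation vector about the tool's x, y, z in degrees, then the opening, from -1 (shut) to 1 (fully open). A call has exactly 5 rows; each row shifts and turns the pose as measured when the row begins, along the tool's axes as they then stand; what a row does not reach is not made up. A row lasts 1/10 s, in which the tool goes at most 50 mm and 8.59 degrees, less where a joint would pass 70% of its speed; a pose out of reach is approached as far as the arm can. A call is refused whole if a number of a shift passes 0.05 or a number of a turn 8.59, either way. A call with a gripper value outside its range is refused whole. The fingers move at their own pace and stop on an object; "squeeze" is the grip in N (left out, the last holds). Time passes only in rows, so rows that do not move let the fingers close, or fill a call up. It gives the time, the measured TCP pose, the force and the opening at its end, in the units of the state.
- robot.read_state(): the state, without advancing time (a new reading comes with each control period).
- imaging.read_camera(name): name is "scene" or "top" or "wrist"; returns the picture (480x640x3 uint8, blue, green, red); there is no depth.
- imaging.camera_model(name): a dict with "K" (3x3 intrinsics, pixels), "position" and "orientation" of the camera in the world. Camera axes: x right, y down, z forward; pixel columns grow to the right and rows downward; lengths in m; the calibration is good to about 2 mm. A picture is of the moment at which its call begins: read the wrist's pose just before it. camera_model takes no time and is no camera call; for the wrist camera it gives the pose at the moment of the call.
- robot.close_job(): hands the job in, once; it reports no verdict.
Trained networks look in the newest picture that a camera, given by its name, has taken for a name from the list of things; names that differ only in an ending like _2 or _b are one class to them, and where a whole thing is asked for, a point or a joint stands for the part that bears it (a point fixed in the world has none). Each returns a list of dicts, best first, with "confidence" (0 to 1); they miss things now and then, are a little off and sometimes report something else, mostly with a low value. They report only what shows in the picture. A call takes as long as a camera call. They do not tell look-alikes from the thing itself.
- models.outline_of(camera, thing): "pixels" (480x640 bool, what is visible of it) and "pixel" ([column, row] in pixels, amid what is visible of it).
The state is a dict: "t": time; "q": joint angles; "dq": joint speeds; "joint_torque": joint torques, N m; "tool_pos": TCP position; "orientation": TCP orientation; "force": force on the tool from outside, world axes, zero at the start; "wrist_torque": the same for the moment, N m; "opening": finger opening in m.
Only numpy, scipy, OpenCV 4.12 (cv2) and the standard library are available. Lean on these libraries where they do the work, as an engineer would, in place of code of your own. Each camera call takes 0.05 s, during which the arm holds its last target.

## Working session

There is one attempt and no reset: what is moved stays moved. The work goes in short steps, Python scripts to look and compute and a tool call to move; the robot and the scene stay as the last step left them, time stands still between calls to the robot, and variables do not carry over. Pictures are saved under pics/ and viewed, and the job is handed in when it is done.

Besides the shell and the picture viewer there is one more tool, called after "Call:" as name(argument=value, ...), one argument or row to a line, values as JSON. carry_out: Moves the arm, as the interface text tells. Its arguments: {"type":"object","properties":{"motion":{"type":"array","items":{"type":"number"}},"squeeze":{"type":"number"}},"required":["motion"]}

```bash
ls; mkdir -p pics; python3 - <<'E'
from plant import robot, imaging, models
import cv2
print(robot.read_state(), robot.tips_ahead)
for n in ("scene","top","wrist"):
    im=imaging.read_camera(n); cv2.imwrite(f"pics/{n}0.png",im)
    print(n,imaging.camera_model(n))
E
```

```text
pics
{'t': 0.0, 'q': array([ 1.09358014e+00,  1.31131370e-01,  1.48925922e+00, -5.00131467e-05,
        1.52300581e+00, -8.53861082e-02]), 'dq': array([ 1.18308022e-03,  1.10899320e-04,  1.60877323e-03,  5.85661332e-05,
       -4.12981714e-04, -5.75293576e-04]), 'joint_torque': array([ 1.20232322e-03, -5.59852123e+01, -4.91753054e+01,  7.71704572e-02,
        3.57221067e-02, -1.59681927e-04]), 'tool_pos': array([0.22887228, 0.55405954, 0.23661624]), 'orientation': array([-1.55060341,  0.30781568, -0.3071006 ]), 'force': array([-0.50387046,  0.66231773, -0.74440214]), 'wrist_torque': array([-0.01438397, -0.0274132 , -0.00286616]), 'opening': 0.09323874478259718} 0.019
scene {'K': array([[493.83741589,   0.        , 316.41384945],
       [  0.        , 493.83741589, 246.27966415],
       [  0.        ,   0.        ,   1.        ]]), 'position': array([ 0.8712003 , -0.64799258,  0.69043164]), 'orientation': array([-2.25761077, -0.53601702,  0.26267562])}
top {'K': array([[613.42834611,   0.        , 316.56855567],
       [  0.        , 613.42834611, 251.01285491],
       [  0.        ,   0.        ,   1.        ]]), 'position': array([ 0.33753181, -0.04906353,  1.43914304]), 'orientation': array([-2.13825064,  2.15309028, -0.11996078])}
wrist {'K': array([[347.71835939,   0.        , 318.91923701],
       [  0.        , 347.71835939, 239.71412412],
       [  0.        ,   0.        ,   1.        ]]), 'position': array([0.16206555, 0.58150872, 0.38460614]), 'orientation': array([2.42354866, 1.61931246, 0.21307481])}
```

View pics/top0.png

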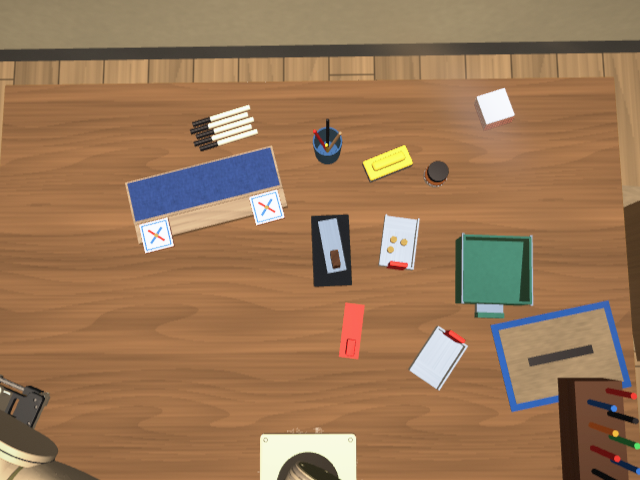

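View pics/scene0.png

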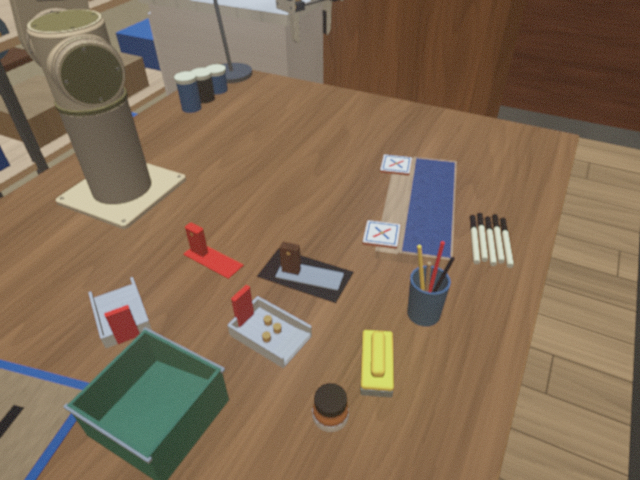

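View pics/wrist0.png

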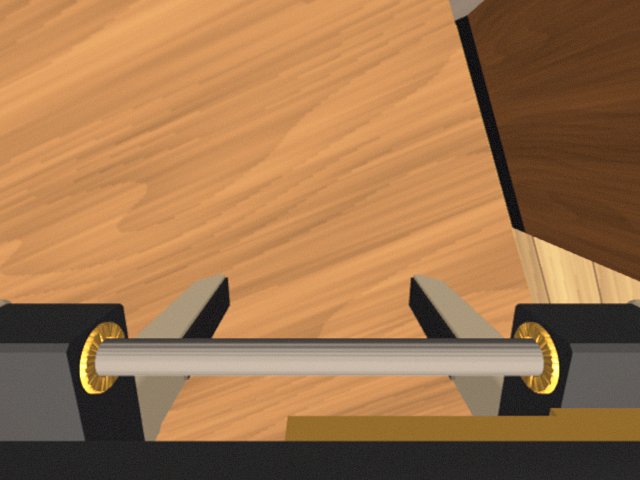

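```bash
cat > h.py <<'E'
from plant import robot, imaging, models
import cv2, numpy as np
from scipy.spatial.transform import Rotation as R
def cam(n):
    m=imaging.camera_model(n); return m['K'],np.array(m['position']),R.from_rotvec(m['orientation']).as_matrix()
def topl(n,px,z,c=None):
    K,p,Rm=c or cam(n); px=np.atleast_2d(px).astype(float)
    d=np.c_[(px-[K[0,2],K[1,2]])/[K[0,0],K[1,1]],np.ones(len(px))]@Rm.T
    return p+d*((z-p[2])/d[:,2])[:,None]
def proj(n,P,c=None):
    K,p,Rm=c or cam(n); q=(np.atleast_2d(P)-p)@Rm; return q[:,:2]/q[:,2:]*[K[0,0],K[1,1]]+[K[0,2],K[1,2]]
def rect(n,mask,z,c=None):
    v=np.argwhere(mask)[:,::-1]; P=topl(n,v,z,c)[:,:2]
    (cx,cy),(w,h),a=cv2.minAreaRect((P*1000).astype(np.float32))
    return cx,cy,w,h,a
def snap(n,name):
    c=cam(n); im=imaging.read_camera(n); cv2.imwrite(f'pics/{name}.png',im); return im,c
def pose():
    s=robot.read_state(); return np.array(s['tool_pos']),R.from_rotvec(s['orientation']),s
def down(yaw):  # tool x at yaw, y down
    x=np.array([np.cos(yaw),np.sin(yaw),0]);y=np.array([0,0,-1.]);return R.from_matrix(np.c_[x,y,np.cross(x,y)])
def rel(P,Q,n=1):
    """print total shift in tool axes & turn deg to reach P,Q from now, split n rows (approx for pure yaw)"""
    p,q,s=pose()
    print('delta tool mm',np.round(q.inv().apply(np.array(P)-p)*1000,1),'turn deg',np.round((q.inv()*Q).as_rotvec(degrees=True),2))
def rows(P,Q,n,g,pitch=None):
    """n-row straight plan, interpolated, in tool frames"""
    p,q,s=pose(); dr=(q.inv()*Q).as_rotvec(); out=[]
    for i in range(n):
        qi=q*R.from_rotvec(dr*i/n); sh=qi.inv().apply((np.array(P)-p)/n)
        out.append(list(np.round(sh,4))+list(np.round(np.degrees(dr/n),2))+[g])
    for k in range(0,n,5): print([float(x) for r in out[k:k+5] for x in r])
E
python3 - <<'E'
from h import *
im,c=snap('top','top1')
for t,z in (('tile0',.03),('lifter',.007),('tray',.028),('hopper',.085),('board',.026),('pad',.004),('pen_pot',.09),('eraser',.046),('ink_jar',.055)):
    for o in models.outline_of('top',t)[:5]:
        print(t,round(o['confidence'],2),np.round(o['pixel']),o['pixels'].sum(),np.round(rect('top',o['pixels'],z,c),1))
p,q,s=pose(); print(q.as_matrix().round(2))
E
```

```text
tile0 0.94 [156. 236.] 936 [560.1 350.4  74.9  72.8  12. ]
tile0 0.66 [263. 207.] 932 [625.6  92.9  73.3  73.3  14.2]
lifter 0.89 [328. 247.] 1032 [538.1 -58.  127.2  47.4  10.6]
lifter 0.81 [351. 334.] 1024 [ 339.1 -102.4   44.9  126.2   82.7]
lifter 0.21 [399. 243.] 1632 [ 541.  -216.2   82.9  123.3   81.6]
tray 0.86 [437. 360.] 2099 [ 279.  -297.7   85.6  128.8   55.8]
tray 0.6 [398. 244.] 1634 [ 538.7 -213.6   81.1  121.3   81.5]
hopper 0.9 [495. 276.] 5631 [ 455.7 -414.4  168.1  182.3   87.1]
hopper 0.58 [391. 163.] 1028 [ 712.1 -185.6   51.5  108.6   21.6]
hopper 0.36 [206. 189.] 8724 [643.1 226.1 153.5 347.9  13.8]
board 0.7 [202. 192.] 8696 [657.4 238.5 158.6 362.2  14. ]
pad 0.95 [325. 258.] 1588 [526.1 -57.  168.7  89.8   2. ]
pad 0.45 [404. 240.] 51 [ 543.7 -228.5   16.5   16.8   88.7]
pen_pot 0.8 [324. 145.] 878 [763.6 -48.8  61.3 103.1  89.4]
pen_pot 0.34 [437. 174.] 471 [ 685.6 -293.4   48.9   59.9   62.7]
eraser 0.61 [389. 163.] 1059 [ 722.3 -190.1   55.   110.5   20.8]
ink_jar 0.59 [440. 175.] 508 [ 695.3 -300.6   52.2   63.5   44.5]
ink_jar 0.42 [394. 240.] 23 [ 542.4 -198.4    9.1    9.3   88.8]
[[ 0.92  0.    0.38]
 [-0.38  0.    0.92]
 [ 0.   -1.    0.  ]]
```

```bash
python3 - <<'E'
import cv2
im=cv2.imread('pics/top0.png')
cv2.imwrite('pics/topA.png',cv2.resize(im[130:270,110:310],None,fx=4,fy=4,interpolation=cv2.INTER_CUBIC))
cv2.imwrite('pics/topB.png',cv2.resize(im[200:370,300:480],None,fx=4,fy=3.5,interpolation=cv2.INTER_CUBIC))
E
```

```text
(no output)
```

View pics/topA.png

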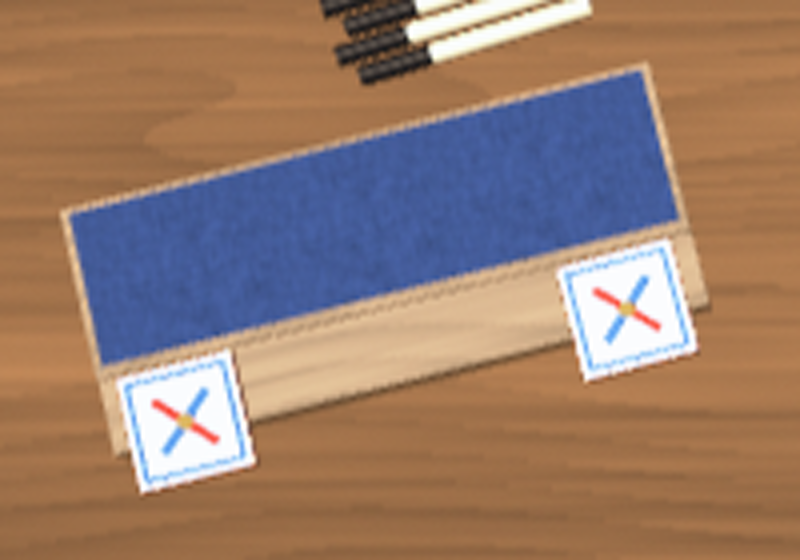

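```bash
python3 - <<'E'
from h import *
c=cam('top')
def f(l,z): return topl('top',np.array(l)/4.+[110,130]-0.4,z,c)[:,:2]
a=f([(62,212),(650,65)],.026); b=f([(708,303),(118,453)],.022)
print(a,b)
v=(a[0]-a[1]); print('y len',np.hypot(*v),'yaw',np.degrees(np.arctan2(-v[0],v[1])))
v2=(b[1]-b[0]); print('y len',np.hypot(*v2),'yaw',np.degrees(np.arctan2(-v2[0],v2[1])))
yaw=np.radians(14.); yaw=(np.arctan2(-v[0],v[1])+np.arctan2(-v2[0],v2[1]))/2
ex=np.array([np.cos(yaw),np.sin(yaw)]);ey=np.array([-ex[1],ex[0]])
m=(a.mean(0)+b.mean(0))/2; O=m-ex*.030  # middle of x -45..105 = 30
print('O',O,'yaw',np.degrees(yaw), 'width',(a.mean(0)-b.mean(0))@ex)
for t in ([(118,378),(228,350),(255,465),(142,493)],[(557,270),(668,242),(695,352),(588,380)]):
    P=f(t,.030); e=P[1]-P[0]; print('tile c',P.mean(0),'board',(P.mean(0)-O)@np.c_[ex,ey]*1000, 'yaw',np.degrees(np.arctan2(e[0],-e[1])),'corners',((P-O)@np.c_[ex,ey]*1000).round(1).tolist())
E
```

```text
[[0.68964928 0.42959493]
 [0.77558237 0.08069024]] [[0.63184897 0.04631857]
 [0.54552564 0.39282776]]
y len 0.3593312935939619 yaw 13.83621601721047
y len 0.3570998933134261 yaw 13.98892909721118
O [0.63153165 0.23014464] yaw 13.912572557210826 width 0.14825854178271972
tile c [0.56272316 0.35114569] board [-37.69629148 133.99571278] yaw 14.030452219098654 corners [[-2.7, 167.2], [-2.5, 100.9], [-73.0, 100.2], [-72.6, 167.8]]
tile c [0.62597417 0.09327868] board [ -38.30264752 -131.51458352] yaw 13.902698939419418 corners [[-4.3, -97.4], [-4.3, -164.6], [-72.0, -164.3], [-72.6, -99.8]]
```

View pics/topB.png

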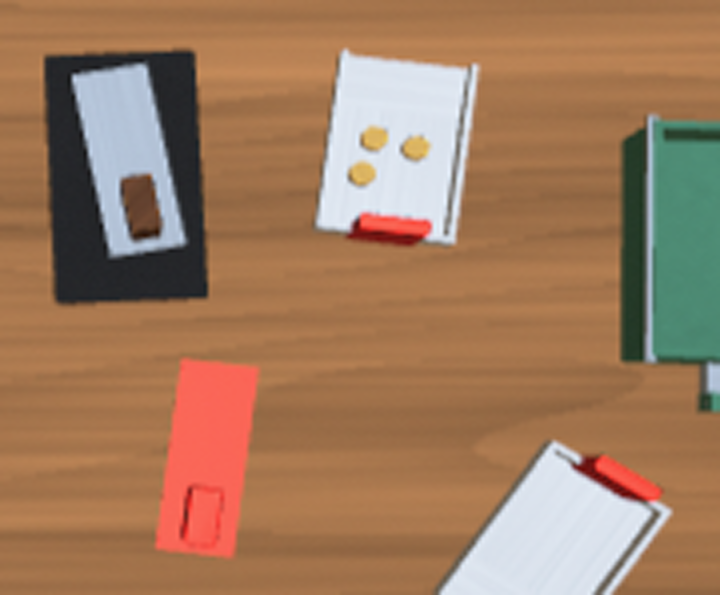

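```bash
python3 - <<'E'
from h import *
rows([.46,-.065,.2],down(np.radians(10.6)),15,1)
E
```

```text
[0.03, 0.0025, -0.0323, -0.0, -2.2, 0.0, 1.0, 0.0287, 0.0025, -0.0334, -0.0, -2.2, 0.0, 1.0, 0.0274, 0.0025, -0.0345, -0.0, -2.2, 0.0, 1.0, 0.0261, 0.0025, -0.0355, -0.0, -2.2, 0.0, 1.0, 0.0247, 0.0025, -0.0365, -0.0, -2.2, 0.0, 1.0]
[0.0233, 0.0025, -0.0374, -0.0, -2.2, 0.0, 1.0, 0.0218, 0.0025, -0.0383, -0.0, -2.2, 0.0, 1.0, 0.0203, 0.0025, -0.0391, -0.0, -2.2, 0.0, 1.0, 0.0188, 0.0025, -0.0399, -0.0, -2.2, 0.0, 1.0, 0.0173, 0.0025, -0.0406, -0.0, -2.2, 0.0, 1.0]
[0.0157, 0.0025, -0.0412, -0.0, -2.2, 0.0, 1.0, 0.0141, 0.0025, -0.0418, -0.0, -2.2, 0.0, 1.0, 0.0125, 0.0025, -0.0423, -0.0, -2.2, 0.0, 1.0, 0.0108, 0.0025, -0.0427, -0.0, -2.2, 0.0, 1.0, 0.0092, 0.0025, -0.0431, -0.0, -2.2, 0.0, 1.0]
```

Call:
carry_out(
  motion=[0.03,0.002,-0.032,0,-2.2,0,1,0.029,0.002,-0.033,0,-2.2,0,1,0.027,0.002,-0.035,0,-2.2,0,1,0.026,0.002,-0.036,0,-2.2,0,1,0.025,0.002,-0.037,0,-2.2,0,1],
)

```text
t: 1.15
tool_pos: [0.3064, 0.3453, 0.2258]
orientation: [-1.566, 0.146, -0.145]
force: [-0.1, 0.2, 0.7]
opening: 0.0928
```

Call:
carry_out(
  motion=[0.023,0.002,-0.037,0,-2.2,0,1,0.022,0.002,-0.038,0,-2.2,0,1,0.02,0.002,-0.039,0,-2.2,0,1,0.019,0.002,-0.04,0,-2.2,0,1,0.017,0.002,-0.041,0,-2.2,0,1],
)

```text
t: 1.65
tool_pos: [0.3884, 0.1324, 0.2167]
orientation: [-1.569, -0.017, 0.01]
force: [1.7, 0.5, -0.3]
opening: 0.0931
```

```bash
python3 - <<'E'
from h import *
print(pose()[0])
rows([.46,-.065,.2],down(np.radians(10.6)),10,1)
E
```

```text
[0.38842415 0.13240751 0.21665828]
[0.0068, 0.0017, -0.0199, -0.01, -0.96, 0.03, 1.0, 0.0065, 0.0017, -0.02, -0.01, -0.96, 0.03, 1.0, 0.0061, 0.0017, -0.0201, -0.01, -0.96, 0.03, 1.0, 0.0058, 0.0017, -0.0202, -0.01, -0.96, 0.03, 1.0, 0.0055, 0.0017, -0.0203, -0.01, -0.96, 0.03, 1.0]
[0.0051, 0.0017, -0.0204, -0.01, -0.96, 0.03, 1.0, 0.0048, 0.0017, -0.0204, -0.01, -0.96, 0.03, 1.0, 0.0044, 0.0017, -0.0205, -0.01, -0.96, 0.03, 1.0, 0.0041, 0.0017, -0.0206, -0.01, -0.96, 0.03, 1.0, 0.0038, 0.0017, -0.0207, -0.01, -0.96, 0.03, 1.0]
```

Call:
carry_out(
  motion=[0.013,0.003,-0.04,0,-1.9,0,1,0.012,0.003,-0.04,0,-1.9,0,1,0.011,0.003,-0.041,0,-1.9,0,1,0.009,0.003,-0.041,0,-1.9,0,1,0.008,0.003,-0.041,0,-1.9,0,1],
)

```text
t: 2.15
tool_pos: [0.4611, -0.075, 0.2034]
orientation: [-1.565, -0.157, 0.14]
force: [1.3, 1.4, 0.1]
opening: 0.093
```

```bash
python3 - <<'E'
from h import *
snap('top','top2')
im,c=snap('wrist','w2')
print(pose()[0],c[1])
for o in models.outline_of('wrist','lifter')[:3]: print(o['confidence'],o['pixel'],rect('wrist',o['pixels'],.007,c))
E
```

```text
[ 0.46138661 -0.07740358  0.20292808] [ 0.38946386 -0.09407343  0.3499055 ]
0.8 [324.9, 284.4] (535.541259765625, -59.901031494140625, 120.5647964477539, 46.150508880615234, 10.116494178771973)
0.61 [323.3, 76.2] (334.5245361328125, -101.77791595458984, 46.196964263916016, 134.79920959472656, 82.24179077148438)
```

View pics/w2.png

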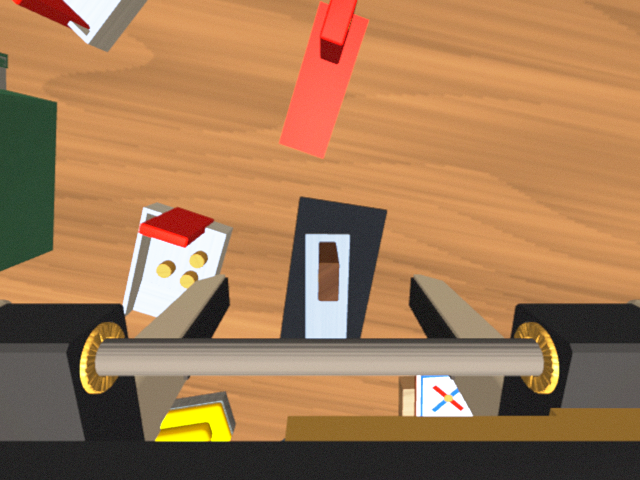

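```bash
python3 - <<'E'
from h import *
c=cam('wrist')
print(topl('wrist',[(306,234.5),(350,234.5)],.007,c)*1000)
print(topl('wrist',[(319,272),(338,272),(338,300),(318,300)],.074,c)*1000)
P=[.501,-.0655,.049]
rows([.501,-.0655,.11],down(np.radians(10.6)),5,1)
import cv2
im=cv2.imread('pics/w2.png'); cv2.imwrite('pics/w2c.png',cv2.resize(im[190:350,270:400],None,fx=4,fy=3.5,interpolation=cv2.INTER_CUBIC))
E
```

```text
[[479.66422465 -85.23081309   7.        ]
 [471.50401157 -41.09094396   7.        ]]
[[492.14398086 -69.5369356   74.        ]
 [489.22306775 -53.72340105  74.        ]
 [514.58889089 -48.63527793  74.        ]
 [517.73434862 -65.67625418  74.        ]]
[0.0081, 0.0187, 0.0004, -0.0, -0.01, 0.11, 1.0, 0.0081, 0.0186, 0.0004, -0.0, -0.01, 0.11, 1.0, 0.0081, 0.0186, 0.0004, -0.0, -0.01, 0.11, 1.0, 0.0082, 0.0186, 0.0004, -0.0, -0.01, 0.11, 1.0, 0.0082, 0.0186, 0.0004, -0.0, -0.01, 0.11, 1.0]
```

View pics/w2c.png

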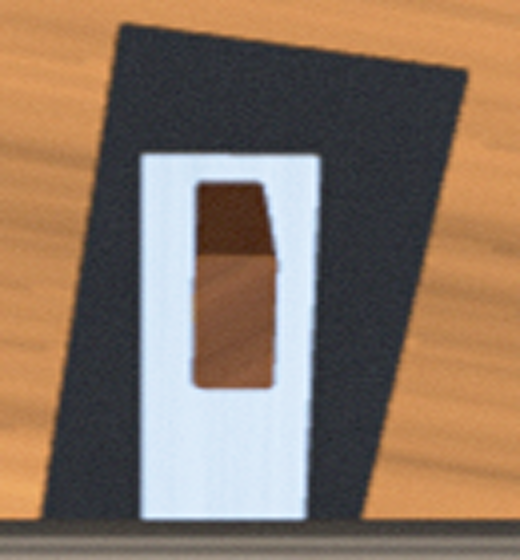

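```bash
python3 - <<'E'
from h import *
im,c=snap('wrist','w3')
print(pose()[0],pose()[1].as_rotvec())
for o in models.outline_of('wrist','lifter')[:1]: print(o['confidence'],o['pixel'],rect('wrist',o['pixels'],.007,c))
print(topl('wrist',[(300,196.9),(387,207.5)],.004,c)*1000)
ct=cam('top')
B=lambda l:np.array(l)/[4,3.5]+[300,200]-.4
print('pad top',topl('top',B([(44,57),(193,51),(207,297),(57,303)]),.004,ct)*1000)
print('blade',topl('top',B([(71,75),(147,64),(186,245),(111,258)]),.007,ct)*1000)
print('hand',topl('top',B([(122,178),(152,174),(160,235),(135,240)]),.074,ct)*1000)
E
```

```text
[ 0.46058469 -0.07378378  0.20297425] [-1.56407652 -0.15304791  0.13812226]
0.88 [314.8, 77.3] (334.2528076171875, -101.68659973144531, 45.19436264038086, 134.58338928222656, 82.19876098632812)
[[443.29293247 -97.77967126   4.        ]
 [437.91733837  -9.80132162   4.        ]]
pad top [[ 609.52412581   -9.62011154    4.        ]
 [ 612.84534996  -98.17999971    4.        ]
 [ 445.55804138 -104.30850463    4.        ]
 [ 442.16137342  -16.49265841    4.        ]]
blade [[596.4232384  -25.65001524   7.        ]
 [603.57505972 -70.73285401   7.        ]
 [480.28238835 -92.35544894   7.        ]
 [471.87326498 -48.35316258   7.        ]]
hand [[517.02467004 -54.96716765  74.        ]
 [519.47406889 -71.81540759  74.        ]
 [480.1300171  -75.88587915  74.        ]
 [477.0272684  -61.88846708  74.        ]]
```

View pics/w3.png

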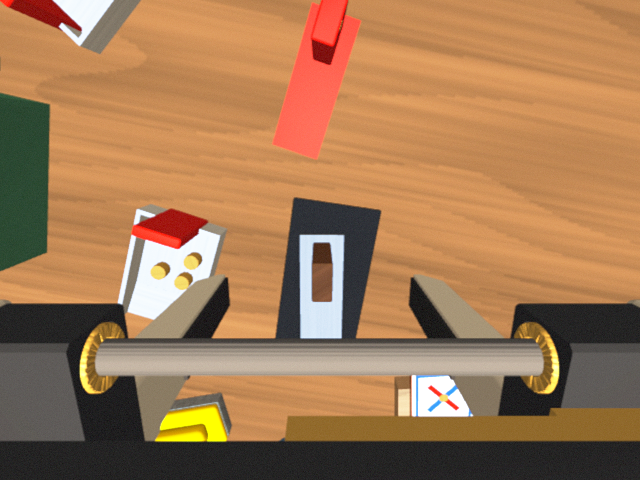

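Call:
carry_out(
  motion=[0.009,0.02,-0.0005,0,0.2,0,1,0.009,0.02,0,0,0.2,0,1,0.008,0.02,0,0,0,0,1,0.008,0.018,0,0,0,0,1,0.007,0.015,0,0,0,0,1],
)

```text
t: 2.9
tool_pos: [0.5049, -0.0587, 0.1127]
orientation: [-1.565, -0.162, 0.132]
force: [0.3, -1.3, 0.4]
opening: 0.093
```

```bash
python3 - <<'E'
from h import *
print(pose()[0])
rows([.5007,-.066,.050],down(np.radians(10.3)),5,1)
E
```

```text
[ 0.50493638 -0.05867538  0.11273131]
[-0.0013, 0.0125, -0.0013, 0.02, 0.08, 0.21, 1.0, -0.0013, 0.0125, -0.0013, 0.02, 0.08, 0.21, 1.0, -0.0012, 0.0125, -0.0013, 0.02, 0.08, 0.21, 1.0, -0.0012, 0.0125, -0.0013, 0.02, 0.08, 0.21, 1.0, -0.0011, 0.0125, -0.0013, 0.02, 0.08, 0.21, 1.0]
```

Call:
carry_out(
  motion=[-0.001,0.0125,-0.001,0,0,0.2,1,-0.001,0.0125,-0.001,0,0,0.2,1,-0.001,0.0125,-0.001,0,0,0.2,1,-0.001,0.0125,-0.001,0,0,0.2,1,-0.001,0.0125,-0.001,0,0.3,0.2,1],
)

```text
t: 3.4
tool_pos: [0.5012, -0.0607, 0.0471]
orientation: [-1.567, -0.148, 0.146]
force: [-0.5, -0.7, 0.7]
opening: 0.0933
```

```bash
python3 - <<'E'
from h import *
print(pose()[0])
rows([.5007,-.066,.049],down(np.radians(10.3)),1,1)
E
```

```text
[ 0.5011758  -0.06073847  0.04707047]
[-0.0014, -0.0019, -0.0051, 0.09, 0.44, 0.07, 1.0]
```

Call:
carry_out(
  motion=[-0.001,-0.002,-0.005,0,0,0,0.2,0,0,0,0,0,0,-1,0,0,0,0,0,0,-1,0,0,0,0,0,0,-1,0,0,0,0,0,0,-1],
  squeeze=45,
)

```text
t: 3.9
tool_pos: [0.5005, -0.0671, 0.0483]
orientation: [-1.567, -0.146, 0.146]
force: [0.1, -0.4, 0.4]
opening: 0.0575
```

Call:
carry_out(
  motion=[0,0,0,0,0,0,-1,0,0,0,0,0,0,-1,0,-0.005,0,0,0,0,-1,0,-0.015,0,0,0,0,-1,0,-0.02,0,0,0,0,-1],
)

```text
t: 4.4
tool_pos: [0.4987, -0.0664, 0.0878]
orientation: [-1.565, -0.143, 0.149]
force: [2.2, 0.2, -3.8]
opening: 0.0176
```

Call:
carry_out(
  motion=[0,-0.02,0,0,0,0,-1,0,-0.02,0,0,0,0,-1,0,-0.01,0,0,0,0,-1,0,0,0,0,0,0,-1,0,0,0,0,0,0,-1],
)

```text
t: 4.9
tool_pos: [0.4996, -0.0663, 0.1424]
orientation: [-1.566, -0.145, 0.147]
force: [-0.2, -0.4, -1.8]
opening: 0.0169
```

```bash
python3 - <<'E'
from h import *
print(pose()[0],pose()[1].as_rotvec(),pose()[2]['opening'],pose()[2]['force'])
snap('wrist','w4');snap('scene','s4')
E
```

```text
[ 0.49959489 -0.06632374  0.14240129] [-1.56638282 -0.14538609  0.14735629] 0.01688687718467471 [-0.21015834 -0.42244451 -1.7587283 ]
```

View pics/w4.png

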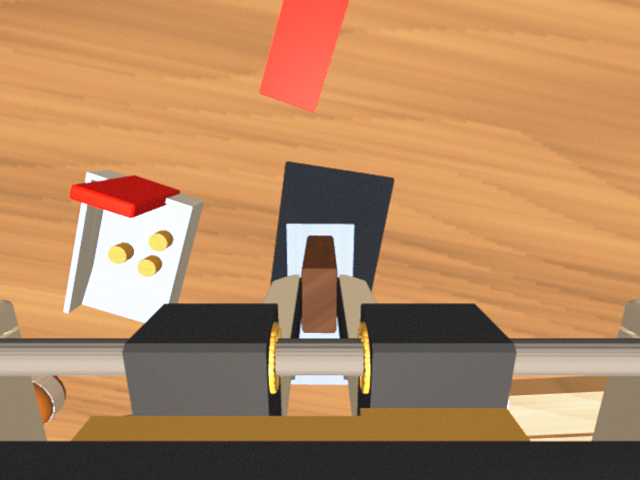

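View pics/s4.png

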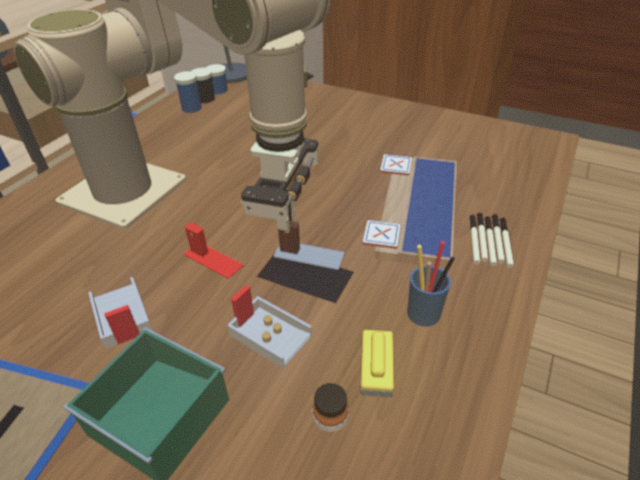

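```bash
python3 - <<'E'
from h import *
im=cv2.imread('pics/w4.png'); cv2.imwrite('pics/w4c.png',cv2.resize(im[210:400,270:370],None,fx=5,fy=3,interpolation=cv2.INTER_CUBIC))
c=cam('wrist'); p,q,s=pose()
for l in ([(287,224),(354,224)],[(290,384),(349,384)]):
    P=topl('wrist',l,p[2]-.0413,c); print((q.inv().apply(P-p)*1000).round(1))
E
```

```text
[[-30.5  41.4 -18. ]
 [-30.5  41.4  19.2]]
[[ 73.1  41.1 -18.7]
 [ 73.2  41.1  18.7]]
```

View pics/w4c.png

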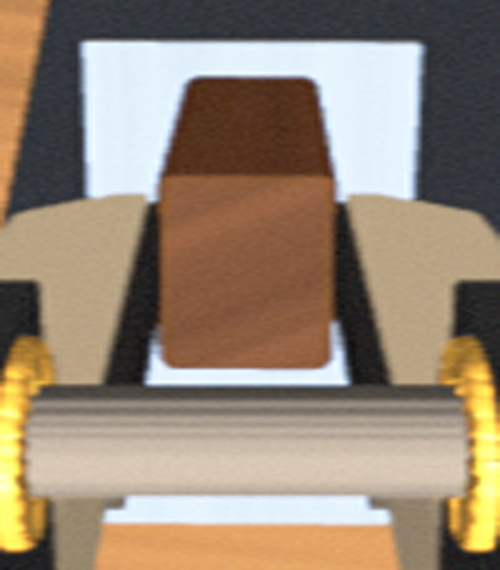

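```bash
python3 - <<'E'
from h import *
c=cam('wrist'); p,q,s=pose()
print('cam pos in tool',q.inv().apply(c[1]-p)*1000,'axis in tool',q.inv().apply(c[2][:,2]))
P=topl('wrist',[(286,162),(393,178)],.004,c); print(P*1000,np.linalg.norm(P[0]-P[1]))
# tool axes pix: depth solve from widths
for l,w in (([(286.5,224),(354.5,224)],.045),([(291,384),(348,384)],.045),([(302.2,269),(336.5,269)],.018),([(302.5,331),(336,331)],.018)):
    for d in np.arange(-.04,.1,.002):
        Q=topl('wrist',l,p[2]-d,c); 
        if np.linalg.norm(Q[0]-Q[1])>=w: print(l,'d',d,(q.inv().apply(Q-p)*1000).round(1).tolist());break
E
```

```text
cam pos in tool [ -72.50656485 -147.75533508   -0.4236442 ] axis in tool [2.60554315e-01 9.65458970e-01 6.52344154e-04]
[[ 444.92715213 -103.56691693    4.        ]
 [ 441.45355221  -16.0943377     4.        ]] 0.08754152165774283
[(286.5, 224), (354.5, 224)] d 0.0780000000000001 [[-22.4, 78.1, -21.8], [-22.4, 78.0, 23.4]]
[(291, 384), (348, 384)] d 0.0880000000000001 [[109.1, 87.8, -22.4], [109.2, 87.8, 22.6]]
[(302.2, 269), (336.5, 269)] d 0.026000000000000058 [[-9.6, 26.0, -9.2], [-9.5, 26.0, 9.0]]
[(302.5, 331), (336, 331)] d 0.020000000000000052 [[23.6, 19.9, -9.2], [23.6, 19.9, 8.8]]
```

Call:
carry_out(
  motion=[0,0.015,0,0,0,0,-1,0,0.015,0,0,0,0,-1,0,0.01,0,0,0,0,-1,0,0.005,0,0,0,0,-1,0,0,0,0,0,0,-1],
)

```text
t: 5.5
tool_pos: [0.4957, -0.0655, 0.0882]
orientation: [-1.563, -0.139, 0.154]
force: [0.4, 0.8, -1.6]
opening: 0.017
```

Call:
carry_out(
  motion=[0,0.003,0,0,0,0,-1,0,0.002,0,0,0,0,-1,0,0.002,0,0,0,0,-1,0,0.001,0,0,0,0,-1,0,0,0,0,0,0,-1],
)

```text
t: 6.0
tool_pos: [0.497, -0.0656, 0.0877]
orientation: [-1.564, -0.14, 0.153]
force: [-0.6, -0.3, -1.5]
opening: 0.017
```

Call:
carry_out(
  motion=[0,0.004,0,0,0,0,-1,0,0.004,0,0,0,0,-1,0,0,0,0,0,0,-1,0,0,0,0,0,0,-1,0,0,0,0,0,0,-1],
)

```text
t: 6.5
tool_pos: [0.4992, -0.0652, 0.0881]
orientation: [-1.564, -0.144, 0.151]
force: [-1.5, 0.6, -1.1]
opening: 0.0169
```

```bash
python3 - <<'E'
from h import *
print(pose()[0],pose()[2]['force'])
snap('wrist','w5');snap('scene','s5')
im=cv2.imread('pics/s5.png'); cv2.imwrite('pics/s5c.png',cv2.resize(im[180:310,230:380],None,fx=5,fy=4.5,interpolation=cv2.INTER_CUBIC))
E
```

```text
[ 0.49922327 -0.06518826  0.08814171] [-1.47231683  0.61085551 -1.0829388 ]
```

View pics/s5c.png

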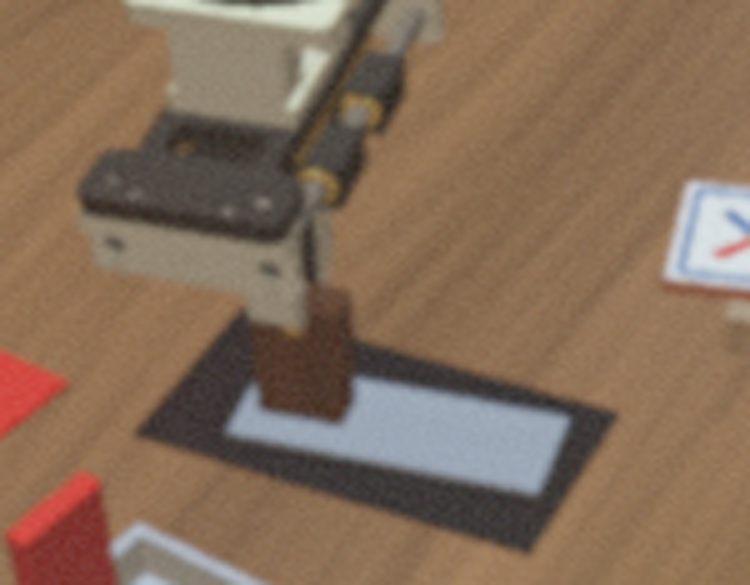

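Call:
carry_out(
  motion=[0,0,0,0,0,0,0,0,0,0,0,0,0,0,0,0,0,0,0,0,0,0,0.01,0,0,0,0,0,0,0.01,0,0,0,0,0],
)

```text
t: 7.1
tool_pos: [0.4999, -0.0654, 0.0673]
orientation: [-1.565, -0.145, 0.15]
force: [-0.8, 0.2, 0.2]
opening: 0.0457
```

Call:
carry_out(
  motion=[0,0.012,0,0,0,0,0,0,0.005,0,0,0,0,0,0,0.002,0,0,0,0,0,0,0,0,0,0,0,0,0,0,0,0,0,0,0],
)

```text
t: 7.6
tool_pos: [0.4973, -0.0648, 0.0429]
orientation: [-1.563, -0.14, 0.154]
force: [0.6, 0.3, 0.4]
opening: 0.0463
```

```bash
python3 - <<'E'
from h import *
print(pose()[0],pose()[2]['force'],pose()[2]['opening'])
rows([.499,-.066,.048],down(np.radians(10.3)),1,-1)
snap('wrist','w5');
E
```

```text
[ 0.4973026  -0.064845    0.04294352] [0.6496026  0.26572947 0.43401101] 0.046339279264376275
[0.0014, -0.0051, -0.0014, -0.22, 0.44, -0.48, -1.0]
```

View pics/w5.png

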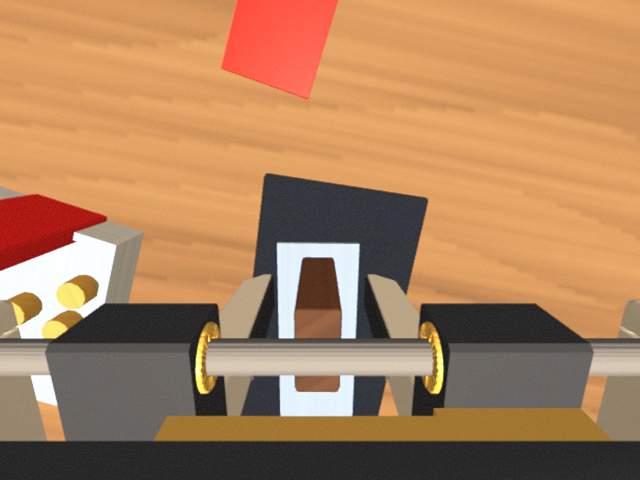

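Call:
carry_out(
  motion=[0,-0.002,0,0,0,0,-1,0,0,0,0,0,0,-1,0,0,0,0,0,0,-1,0,0,0,0,0,0,-1,0,0,0,0,0,0,-1],
  squeeze=50,
)

```text
t: 8.15
tool_pos: [0.4986, -0.0651, 0.0468]
orientation: [-1.564, -0.143, 0.152]
force: [0.3, 0.7, -1.1]
opening: 0.0177
```

Call:
carry_out(
  motion=[0,0,0,0,0,0,-1,0,0,0,0,0,0,-1,0,0,0,0,0,0,-1,0,0,0,0,0,0,-1,0,0,0,0,0,0,-1],
)

```text
t: 8.65
tool_pos: [0.4986, -0.0652, 0.0468]
orientation: [-1.564, -0.142, 0.152]
force: [0.1, 0.1, 0.2]
opening: 0.0179
```

Call:
carry_out(
  motion=[0,-0.01,0,0,0,0,-1,0,-0.02,0,0,0,0,-1,0,-0.02,0,0,0,0,-1,0,0,0,0,0,0,-1,0,0,0,0,0,0,-1],
)

```text
t: 9.15
tool_pos: [0.4976, -0.0649, 0.0987]
orientation: [-1.563, -0.14, 0.154]
force: [0.6, 0.4, -2.0]
opening: 0.0175
```

```bash
python3 - <<'E'
from h import *
im,c=snap('wrist','w6'); p,q,s=pose()
print(p,q.as_rotvec(),s['opening'],s['force'])
cv2.imwrite('pics/w6c.png',cv2.resize(im[210:420,260:380],None,fx=5,fy=2.8,interpolation=cv2.INTER_CUBIC))
E
```

```text
[ 0.49783374 -0.06495513  0.098714  ] [-1.56296999 -0.14071883  0.15354414] 0.017507269790155267 [ 0.43965277  0.10891129 -1.56131776]
```

View pics/w6c.png

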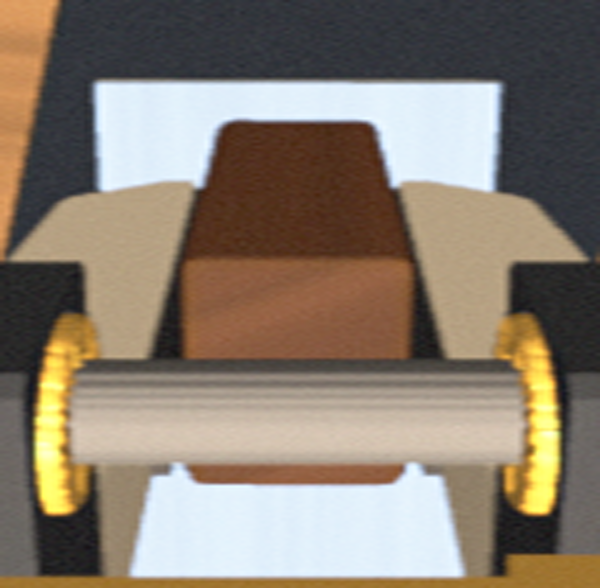

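```bash
python3 - <<'E'
from h import *
c=cam('wrist'); p,q,s=pose()
for d in (.0398,.045):
    Q=topl('wrist',[(279,239.3),(360.4,239.3)],p[2]-d,c); print((q.inv().apply(Q-p)*1000).round(1))
ex=q.as_matrix()[:,0]; print('tool x',ex, 'tool y',q.as_matrix()[:,1])
E
```

```text
[[-22.1  39.9 -22.6]
 [-22.   40.1  22.9]]
[[-20.7  45.1 -23.2]
 [-20.6  45.2  23.6]]
tool x [ 0.98244853  0.18636819 -0.00786033] tool y [-0.00838421  0.00202299 -0.99996281]
```

```bash
cat >> h.py <<'E'
YAW=np.radians(13.95); O=np.array([.6315,.2301])
BX=np.array([np.cos(YAW),np.sin(YAW)]); BY=np.array([-BX[1],BX[0]])
TX,TY=.103,.040   # tip (top edge) in tool frame
def tip2tcp(bx,by,z,yaw=YAW):
    q=down(yaw); t=O+BX*bx/1000+BY*by/1000
    return np.r_[t,z/1000]-q.apply([TX,TY,0])
def tip():
    p,q,s=pose(); t=p+q.apply([TX,TY,0]); return np.r_[np.c_[BX,BY].T@(t[:2]-O),t[2]]*1000
def goto(bx,by,z,n,g=-1): 
    rows(tip2tcp(bx,by,z),down(YAW),n,g)
E
python3 - <<'E'
from h import *
print(tip()); goto(-115,-132,50,10)
E
```

```text
[ -98.32503242 -259.73508098   57.90587206]
[-0.0024, 0.0009, 0.0121, -0.02, -0.32, -0.04, -1.0, -0.0023, 0.0009, 0.0121, -0.02, -0.32, -0.04, -1.0, -0.0023, 0.0009, 0.0121, -0.02, -0.32, -0.04, -1.0, -0.0022, 0.0009, 0.0121, -0.02, -0.32, -0.04, -1.0, -0.0021, 0.0009, 0.0121, -0.02, -0.32, -0.04, -1.0]
[-0.0021, 0.0009, 0.0122, -0.02, -0.32, -0.04, -1.0, -0.002, 0.0009, 0.0122, -0.02, -0.32, -0.04, -1.0, -0.0019, 0.0009, 0.0122, -0.02, -0.32, -0.04, -1.0, -0.0018, 0.0009, 0.0122, -0.02, -0.32, -0.04, -1.0, -0.0018, 0.0009, 0.0122, -0.02, -0.32, -0.04, -1.0]
```

Call:
carry_out(
  motion=[-0.004,0.001,0.018,0,-0.5,0,-1,-0.004,0.001,0.02,0,-0.5,0,-1,-0.004,0.001,0.022,0,-0.5,0,-1,-0.003,0.001,0.022,0,-0.5,0,-1,-0.003,0.001,0.02,0,-0.5,0,-1],
)

```text
t: 9.7
tool_pos: [0.456, 0.0322, 0.0893]
orientation: [-1.56, -0.168, 0.19]
force: [-0.3, -0.1, -1.2]
opening: 0.0176
```

```bash
python3 - <<'E'
from h import *
print(tip()); goto(-110,-132,25,5); goto(-110,-132,13,5)
E
```

```text
[-115.56492761 -151.08772357   47.92399433]
[0.001, 0.0049, 0.0035, -0.06, -0.18, -0.15, -1.0, 0.001, 0.0049, 0.0035, -0.06, -0.18, -0.15, -1.0, 0.001, 0.0049, 0.0035, -0.06, -0.18, -0.15, -1.0, 0.001, 0.0049, 0.0035, -0.06, -0.18, -0.15, -1.0, 0.001, 0.0049, 0.0035, -0.06, -0.18, -0.15, -1.0]
[0.001, 0.0073, 0.0035, -0.06, -0.18, -0.15, -1.0, 0.001, 0.0073, 0.0035, -0.06, -0.18, -0.15, -1.0, 0.001, 0.0073, 0.0035, -0.06, -0.18, -0.15, -1.0, 0.001, 0.0073, 0.0035, -0.06, -0.18, -0.15, -1.0, 0.001, 0.0073, 0.0035, -0.06, -0.18, -0.15, -1.0]
```

Call:
carry_out(
  motion=[0.001,0.006,0.004,-0.1,-0.2,-0.2,-1,0.001,0.006,0.004,-0.1,-0.2,-0.2,-1,0.001,0.006,0.004,-0.1,-0.2,-0.2,-1,0.001,0.006,0.003,-0.1,-0.2,-0.1,-1,0,0,0,0,0,0,-1],
)

```text
t: 10.2
tool_pos: [0.4537, 0.0492, 0.0598]
orientation: [-1.564, -0.188, 0.196]
force: [-0.1, 0.5, -1.5]
opening: 0.0177
```

```bash
python3 - <<'E'
from h import *
print(tip()); goto(-110,-132,13,5)
snap('wrist','w7');snap('scene','s7');im,c=snap('top','t7')
# overlay predicted tip in top
for o in models.outline_of('top','lifter')[:2]: print(o['confidence'],o['pixel'])
cv2.imwrite('pics/t7c.png',cv2.resize(im[170:300,220:360],None,fx=5,fy=4.5,interpolation=cv2.INTER_CUBIC))
E
```

```text
[-113.38205808 -132.60109976   19.31153406]
[0.0006, 0.0014, 0.0001, 0.01, 0.02, -0.06, -1.0, 0.0006, 0.0014, 0.0001, 0.01, 0.02, -0.06, -1.0, 0.0006, 0.0014, 0.0001, 0.01, 0.02, -0.06, -1.0, 0.0006, 0.0014, 0.0001, 0.01, 0.02, -0.06, -1.0, 0.0006, 0.0014, 0.0001, 0.01, 0.02, -0.06, -1.0]
0.91 [349.4, 334.8]
```

View pics/t7c.png

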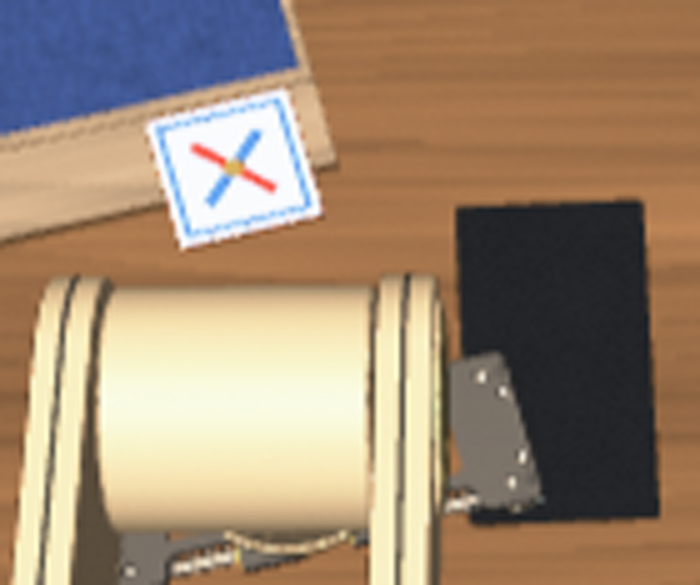

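View pics/s7.png

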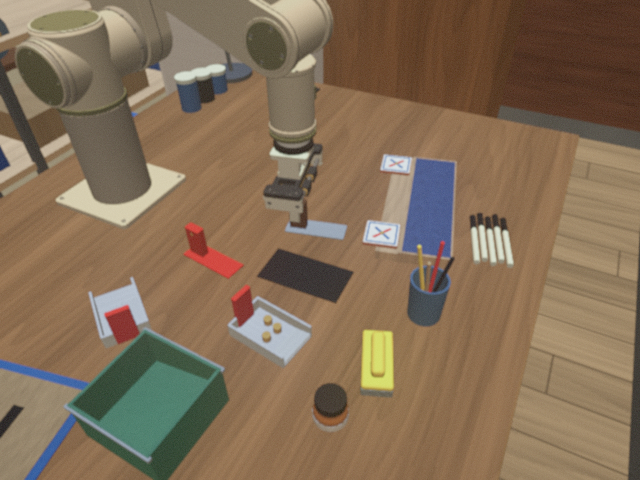

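Call:
carry_out(
  motion=[0.002,0.003,0,0,0,-0.1,-1,0.005,0.003,0,0,0,-0.1,-1,0.01,0,0,0,0,0,-1,0.005,0,0,0,0,0,-1,0,0,0,0,0,0,-1],
)

```text
t: 10.9
tool_pos: [0.4797, 0.0541, 0.0563]
orientation: [-1.564, -0.194, 0.188]
force: [0.1, -0.5, -1.1]
opening: 0.0175
```

```bash
python3 - <<'E'
from h import *
print(tip(),pose()[1].as_matrix().round(3)); goto(-52,-132,13,5)
E
```

```text
[ -86.58871678 -134.36163136   16.69271441] [[ 0.971  0.004 -0.241]
 [ 0.241 -0.001  0.971]
 [ 0.004 -1.    -0.002]]
[0.0069, 0.0007, 0.0005, 0.03, -0.0, 0.04, -1.0, 0.0069, 0.0007, 0.0004, 0.03, -0.0, 0.04, -1.0, 0.0069, 0.0007, 0.0004, 0.03, -0.0, 0.04, -1.0, 0.0069, 0.0007, 0.0004, 0.03, -0.0, 0.04, -1.0, 0.0069, 0.0007, 0.0004, 0.03, -0.0, 0.04, -1.0]
```

Call:
carry_out(
  motion=[0,0.004,0.001,0,0,0,-1,0.004,0.001,0.001,0,0,0,-1,0.008,0,0,0,0,0,-1,0.008,0,0,0,0,0,-1,0.005,0,0,0,0,0,-1],
)

```text
t: 11.4
tool_pos: [0.5049, 0.0628, 0.0507]
orientation: [-1.564, -0.194, 0.188]
force: [-0.7, 1.2, -1.3]
opening: 0.0178
```

```bash
python3 - <<'E'
from h import *
print(tip()); goto(-52,-132,13,5)
im,c=snap('scene','s8')
print(proj('scene',np.r_[O+BX*tip()[0]/1000+BY*tip()[1]/1000,tip()[2]/1000]))
cv2.imwrite('pics/s8c.png',cv2.resize(im[130:270,260:430],None,fx=4,fy=4,interpolation=cv2.INTER_CUBIC))
E
```

```text
[ -60.04848916 -131.95090254   11.01092077]
[0.0016, -0.0005, -0.0, 0.03, -0.0, 0.04, -1.0, 0.0016, -0.0005, -0.0, 0.03, -0.0, 0.04, -1.0, 0.0016, -0.0005, -0.0, 0.03, -0.0, 0.04, -1.0, 0.0016, -0.0005, -0.0, 0.03, -0.0, 0.04, -1.0, 0.0016, -0.0005, -0.0, 0.03, -0.0, 0.04, -1.0]
[[370.25835297 237.59280227]]
```

View pics/s8c.png

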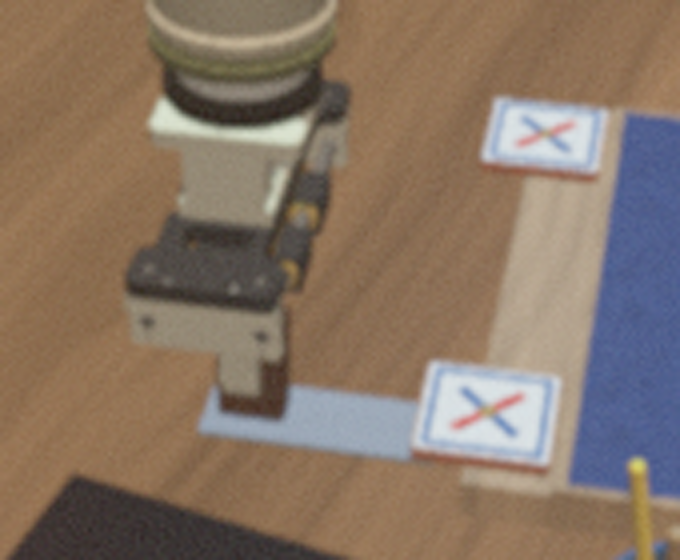

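Call:
carry_out(
  motion=[0.004,0,0,0,0,0,-1,0.003,0,0,0,0,0,-1,0,-0.003,0,0,0,0,-1,0,-0.003,0,0,0,0,-1,0,-0.004,0,0,0,0,-1],
)

```text
t: 11.95
tool_pos: [0.5126, 0.0647, 0.0609]
orientation: [-1.564, -0.193, 0.189]
force: [-0.1, -0.2, -0.9]
opening: 0.0178
```

```bash
python3 - <<'E'
from h import *
print(tip(),pose()[2]['force'])
E
```

```text
[ -52.20616124 -131.88132556   21.1793417 ] [-0.05347854 -0.15939662 -0.94260801]
```

Call:
carry_out(
  motion=[0,-0.005,0,0,0,0,-1,0,-0.005,0,0,0,0,-1,0.001,-0.005,0,0,0,0,-1,0.002,-0.005,0,0,0,0,-1,0.003,-0.005,0,0,0,0,-1],
)

```text
t: 12.45
tool_pos: [0.5181, 0.0662, 0.0885]
orientation: [-1.564, -0.193, 0.189]
force: [-0.1, 0.7, -1.8]
opening: 0.0174
```

```bash
python3 - <<'E'
from h import *
print(tip(),pose()[2]['force'])
im,c=snap('scene','s9')
cv2.imwrite('pics/s9c.png',cv2.resize(im[130:270,260:430],None,fx=4,fy=4,interpolation=cv2.INTER_CUBIC))
E
```

```text
[ -46.51408367 -131.85361615   48.75893135] [-0.13727621  0.7218433  -1.76308383]
```

View pics/s9c.png

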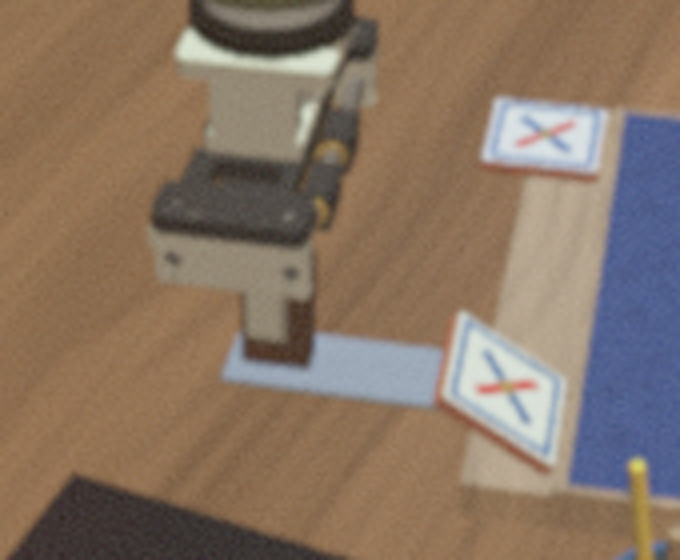

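Call:
carry_out(
  motion=[0.003,-0.005,0,0,0,0,-1,0.003,-0.004,0,0,0,0,-1,0.004,-0.004,0,0,0,0,-1,0.004,-0.003,0,0,0,0,-1,0.005,-0.003,0,0,0,0,-1],
)

```text
t: 13.0
tool_pos: [0.5388, 0.0713, 0.1102]
orientation: [-1.564, -0.194, 0.188]
force: [0.8, -0.0, -1.6]
opening: 0.0179
```

```bash
python3 - <<'E'
from h import *
print(tip(),pose()[2]['force'])
im,c=snap('scene','s10')
cv2.imwrite('pics/s10c.png',cv2.resize(im[130:270,260:430],None,fx=4,fy=4,interpolation=cv2.INTER_CUBIC))
E
```

```text
[ -25.11967696 -131.89549992   70.57980194] [ 0.7709643  -0.04003256 -1.63791063]
```

View pics/s10c.png

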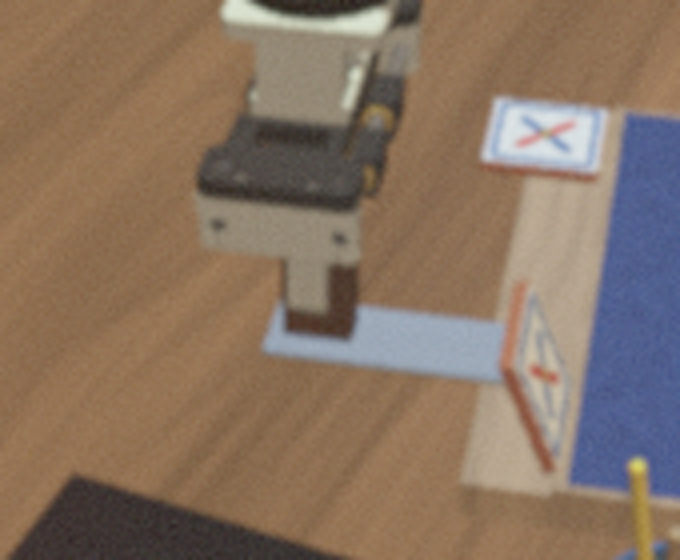

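Call:
carry_out(
  motion=[0.005,-0.002,0,0,0,0,-1,0.005,-0.001,0,0,0,0,-1,0.005,0,0,0,0,0,-1,0.005,0,0,0,0,0,-1,0.005,0,0,0,0,0,-1],
)

```text
t: 13.55
tool_pos: [0.5662, 0.0779, 0.1142]
orientation: [-1.564, -0.196, 0.187]
force: [0.1, -0.5, -1.6]
opening: 0.0179
```

```bash
python3 - <<'E'
from h import *
print(tip(),pose()[2]['force'])
im,c=snap('scene','s11')
cv2.imwrite('pics/s11c.png',cv2.resize(im[130:270,290:460],None,fx=4,fy=4,interpolation=cv2.INTER_CUBIC))
E
```

```text
[   3.16057414 -132.04698266   74.72684682] [ 0.10159986 -0.47402576 -1.62992851]
```

View pics/s11c.png

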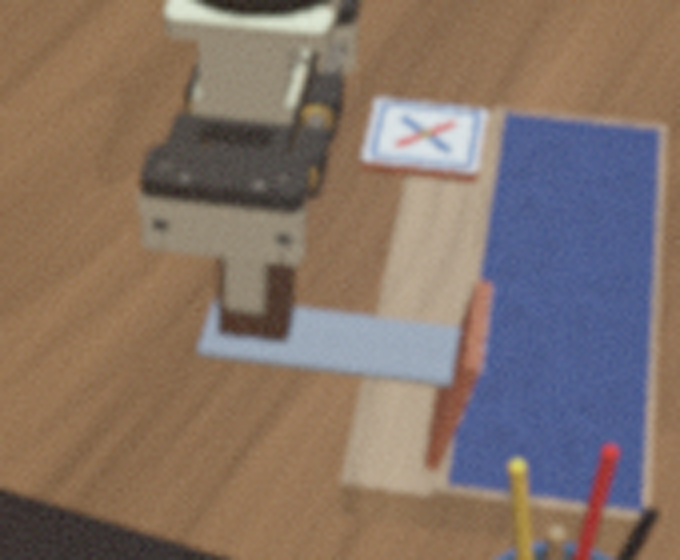

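Just past vertical; push it on over.

Call:
carry_out(
  motion=[0.005,0,0,0,0,0,-1,0.005,0,0,0,0,0,-1,0.005,0.001,0,0,0,0,-1,0.004,0.001,0,0,0,0,-1,0,0,0,0,0,0,-1],
)

```text
t: 14.1
tool_pos: [0.5869, 0.0831, 0.1117]
orientation: [-1.564, -0.196, 0.186]
force: [-0.9, -0.5, -0.5]
opening: 0.0176
```

```bash
python3 - <<'E'
from h import *
print(tip(),pose()[2]['force'])
im,c=snap('scene','s12')
cv2.imwrite('pics/s12c.png',cv2.resize(im[130:270,290:460],None,fx=4,fy=4,interpolation=cv2.INTER_CUBIC))
E
```

```text
[  24.522822   -132.05434453   72.30616566] [-0.85820734 -0.53492575 -0.51359302]
```

View pics/s12c.png

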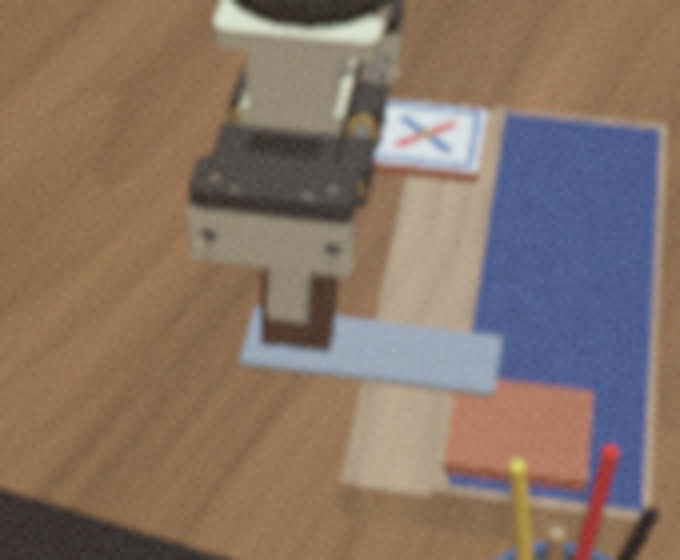

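```bash
python3 - <<'E'
from h import *
goto(-115,134,55,10)
E
```

```text
[-0.0139, 0.0015, 0.0266, 0.01, -0.0, 0.03, -1.0, -0.0139, 0.0015, 0.0266, 0.01, -0.0, 0.03, -1.0, -0.0139, 0.0016, 0.0266, 0.01, -0.0, 0.03, -1.0, -0.0139, 0.0016, 0.0266, 0.01, -0.0, 0.03, -1.0, -0.0139, 0.0016, 0.0266, 0.01, -0.0, 0.03, -1.0]
[-0.0139, 0.0016, 0.0266, 0.01, -0.0, 0.03, -1.0, -0.0139, 0.0016, 0.0266, 0.01, -0.0, 0.03, -1.0, -0.0139, 0.0016, 0.0266, 0.01, -0.0, 0.03, -1.0, -0.0139, 0.0016, 0.0266, 0.01, -0.0, 0.03, -1.0, -0.0139, 0.0017, 0.0266, 0.01, -0.0, 0.03, -1.0]
```

Call:
carry_out(
  motion=[-0.02,0,0.015,0,0,0,-1,-0.02,0,0.025,0,0,0,-1,-0.02,0.001,0.026,0,0,0,-1,-0.018,0.001,0.026,0,0,0,-1,-0.015,0.002,0.026,0,0,0,-1],
)

```text
t: 14.65
tool_pos: [0.4665, 0.1748, 0.1069]
orientation: [-1.565, -0.192, 0.181]
force: [0.2, 0.6, -1.2]
opening: 0.0176
```

Call:
carry_out(
  motion=[-0.012,0.003,0.026,0,0,0,-1,-0.012,0.004,0.026,0,0,0,-1,-0.01,0.005,0.026,0,0,0,-1,-0.008,0.005,0.024,0,0,0,-1,0,0.003,0.012,0,0,0,-1],
)

```text
t: 15.15
tool_pos: [0.3936, 0.2799, 0.0864]
orientation: [-1.564, -0.194, 0.181]
force: [-0.1, -0.1, -2.1]
opening: 0.0177
```

```bash
python3 - <<'E'
from h import *
print(tip(),pose()[1].as_matrix().round(3))
goto(-110,134,12,5)
im,c=snap('top','t13')
cv2.imwrite('pics/t13c.png',cv2.resize(im[130:270,110:310],None,fx=4,fy=4,interpolation=cv2.INTER_CUBIC))
E
```

```text
[-115.55024205  105.08699491   47.29501618] [[ 0.972  0.009 -0.236]
 [ 0.236 -0.001  0.972]
 [ 0.008 -1.    -0.003]]
[0.0011, 0.0069, 0.0057, 0.03, -0.06, 0.1, -1.0, 0.0011, 0.0069, 0.0057, 0.03, -0.06, 0.1, -1.0, 0.0011, 0.0069, 0.0057, 0.03, -0.06, 0.1, -1.0, 0.0011, 0.0069, 0.0057, 0.03, -0.06, 0.1, -1.0, 0.0012, 0.0069, 0.0057, 0.03, -0.06, 0.1, -1.0]
```

View pics/t13c.png

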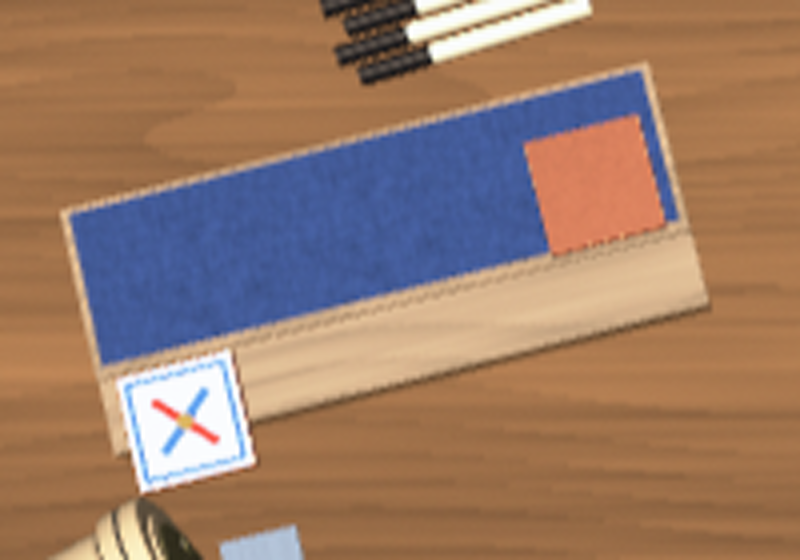

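Call:
carry_out(
  motion=[0.001,0.006,0.005,0,0,0.1,-1,0.001,0.006,0.006,0,0,0.1,-1,0.001,0.006,0.006,0,0,0.1,-1,0.001,0.006,0.006,0,0,0.1,-1,0.001,0.005,0.003,0,0,0.1,-1],
)

```text
t: 15.7
tool_pos: [0.3952, 0.3077, 0.0557]
orientation: [-1.565, -0.187, 0.185]
force: [-0.2, 0.8, -0.6]
opening: 0.0177
```

```bash
python3 - <<'E'
from h import *
P=topl('top',[(174.1,263.1)],.047)[0]; print('prev tip by cam',np.c_[BX,BY].T@(P[:2]-O)*1000)
print(tip(),pose()[1].as_matrix().round(3))
E
```

```text
prev tip by cam [-115.67142826  103.65909493]
[-107.56970607  131.53892013   15.80545009] [[ 0.972  0.002 -0.235]
 [ 0.235 -0.002  0.972]
 [ 0.001 -1.    -0.003]]
```

Call:
carry_out(
  motion=[0.004,0.002,0.001,0,-0.1,0,-1,0.008,0.002,0.001,0,-0.1,0,-1,0.01,0,0,0,-0.1,0,-1,0.01,0,0,0,0,0,-1,0.006,0,0,0,0,0,-1],
)

```text
t: 16.2
tool_pos: [0.4346, 0.319, 0.0502]
orientation: [-1.566, -0.191, 0.19]
force: [-0.1, -0.3, -1.0]
opening: 0.0176
```

```bash
python3 - <<'E'
from h import *
print(tip()); goto(-52,134,12,5)
E
```

```text
[-66.63283657 133.55688686  10.18893105]
[0.0029, -0.0004, 0.0, 0.04, -0.01, -0.0, -1.0, 0.0029, -0.0004, 0.0, 0.04, -0.01, -0.0, -1.0, 0.0029, -0.0004, 0.0, 0.04, -0.01, -0.0, -1.0, 0.0029, -0.0004, 0.0, 0.04, -0.01, -0.0, -1.0, 0.0029, -0.0004, 0.0, 0.04, -0.01, -0.0, -1.0]
```

Call:
carry_out(
  motion=[0.006,0,0,0,0,0,-1,0.004,0,0,0,0,0,-1,0.002,-0.003,0,0,0,0,-1,0,-0.003,0,0,0,0,-1,0,-0.004,0,0,0,0,-1],
)

```text
t: 16.7
tool_pos: [0.4485, 0.322, 0.0609]
orientation: [-1.566, -0.19, 0.19]
force: [0.4, 0.8, -1.7]
opening: 0.0178
```

```bash
python3 - <<'E'
from h import *
print(tip(),pose()[2]['force'])
im,c=snap('scene','s14')
cv2.imwrite('pics/s14c.png',cv2.resize(im[60:200,290:460],None,fx=4,fy=4,interpolation=cv2.INTER_CUBIC))
E
```

```text
[-52.48169172 132.97941884  20.81613928] [ 0.36049792  0.7840459  -1.67071991]
```

View pics/s14c.png

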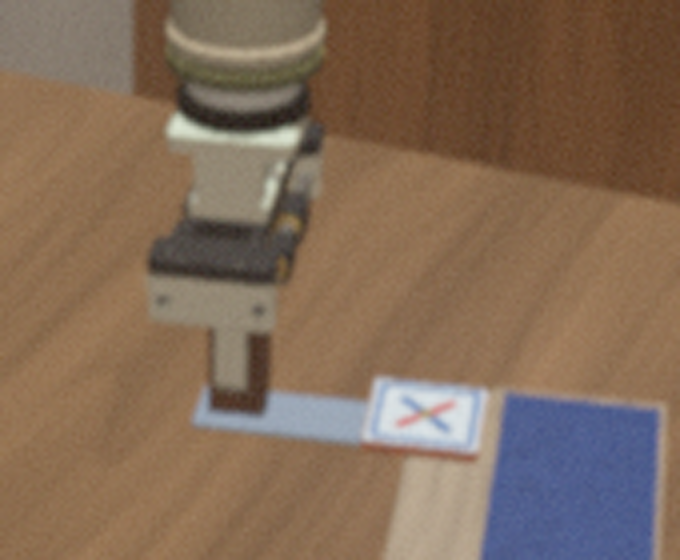

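Same situation as before; repeat the arc.

Call:
carry_out(
  motion=[0,-0.005,0,0,0,0,-1,0,-0.005,0,0,0,0,-1,0.001,-0.005,0,0,0,0,-1,0.002,-0.005,0,0,0,0,-1,0.003,-0.005,0,0,0,0,-1],
)

```text
t: 17.25
tool_pos: [0.4538, 0.3238, 0.0888]
orientation: [-1.566, -0.191, 0.19]
force: [0.2, -0.2, -1.3]
opening: 0.0181
```

Call:
carry_out(
  motion=[0.003,-0.005,0,0,0,0,-1,0.003,-0.004,0,0,0,0,-1,0.004,-0.004,0,0,0,0,-1,0.004,-0.003,0,0,0,0,-1,0.005,-0.003,0,0,0,0,-1],
)

```text
t: 17.75
tool_pos: [0.4742, 0.3289, 0.1102]
orientation: [-1.566, -0.191, 0.189]
force: [-1.0, 1.7, -0.9]
opening: 0.0179
```

```bash
python3 - <<'E'
from h import *
print(tip(),pose()[2]['force'])
im,c=snap('scene','s15')
cv2.imwrite('pics/s15c.png',cv2.resize(im[60:200,290:460],None,fx=4,fy=4,interpolation=cv2.INTER_CUBIC))
E
```

```text
[-25.82982088 133.55367671  70.26726486] [-0.98679314  1.71636499 -0.85932053]
```

View pics/s15c.png

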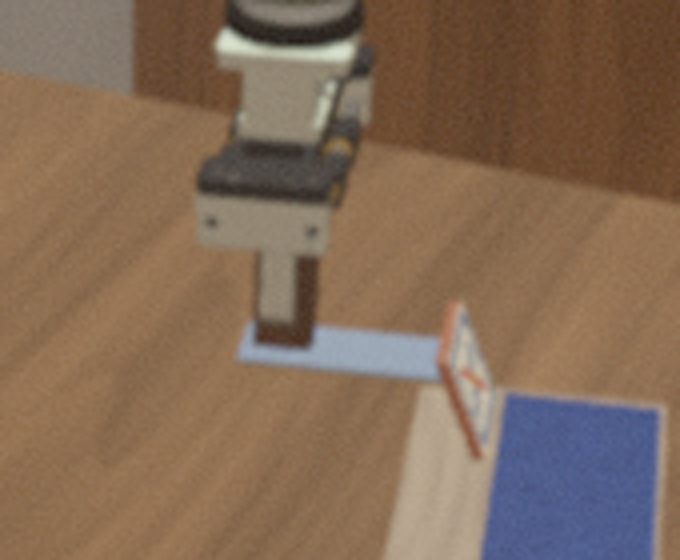

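Call:
carry_out(
  motion=[0.005,-0.002,0,0,0,0,-1,0.005,-0.001,0,0,0,0,-1,0.005,0,0,0,0,0,-1,0.005,0,0,0,0,0,-1,0.005,0,0,0,0,0,-1],
)

```text
t: 18.3
tool_pos: [0.5015, 0.3357, 0.114]
orientation: [-1.565, -0.192, 0.188]
force: [0.3, 0.7, -1.4]
opening: 0.0175
```

Call:
carry_out(
  motion=[0.005,0,0,0,0,0,-1,0.005,0,0,0,0,0,-1,0.005,0.001,0,0,0,0,-1,0.004,0.001,0,0,0,0,-1,0,0,0,0,0,0,-1],
)

```text
t: 18.8
tool_pos: [0.5222, 0.3406, 0.1113]
orientation: [-1.565, -0.192, 0.188]
force: [0.3, -0.8, -1.8]
opening: 0.0177
```

```bash
python3 - <<'E'
from h import *
print(tip(),pose()[2]['force'])
im,c=snap('scene','s16')
cv2.imwrite('pics/s16c.png',cv2.resize(im[100:240,290:460],None,fx=4,fy=4,interpolation=cv2.INTER_CUBIC))
# lifter target: pad centre
print(pose()[0])
E
```

```text
[ 23.63964299 133.29735239  71.46983524] [ 0.30225584 -0.7732373  -1.79594716]
[0.52196731 0.34058031 0.11131776]
```

View pics/s16c.png

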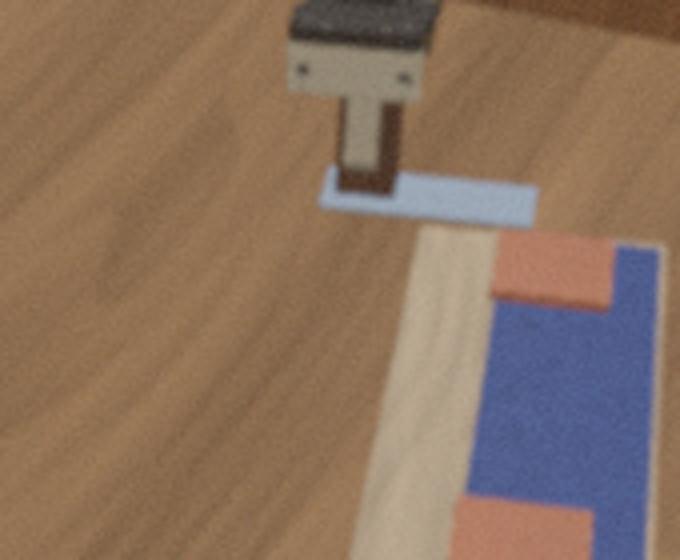

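```bash
python3 - <<'E'
from h import *
rows([.4955,-.0583,.105],down(np.radians(2)),15,-1)
E
```

```text
[-0.0081, 0.0005, -0.0254, 0.01, 0.79, 0.01, -1.0, -0.0077, 0.0005, -0.0255, 0.01, 0.79, 0.01, -1.0, -0.0074, 0.0005, -0.0256, 0.01, 0.79, 0.01, -1.0, -0.007, 0.0005, -0.0257, 0.01, 0.79, 0.01, -1.0, -0.0067, 0.0005, -0.0258, 0.01, 0.79, 0.01, -1.0]
[-0.0063, 0.0005, -0.0259, 0.01, 0.79, 0.01, -1.0, -0.006, 0.0005, -0.026, 0.01, 0.79, 0.01, -1.0, -0.0056, 0.0005, -0.0261, 0.01, 0.79, 0.01, -1.0, -0.0052, 0.0005, -0.0261, 0.01, 0.79, 0.01, -1.0, -0.0049, 0.0004, -0.0262, 0.01, 0.79, 0.01, -1.0]
[-0.0045, 0.0004, -0.0263, 0.01, 0.79, 0.01, -1.0, -0.0042, 0.0004, -0.0263, 0.01, 0.79, 0.01, -1.0, -0.0038, 0.0004, -0.0264, 0.01, 0.79, 0.01, -1.0, -0.0034, 0.0004, -0.0264, 0.01, 0.79, 0.01, -1.0, -0.0031, 0.0004, -0.0265, 0.01, 0.79, 0.01, -1.0]
```

Call:
carry_out(
  motion=[-0.015,0,-0.012,0,0.4,0,-1,-0.014,0,-0.022,0,0.8,0,-1,-0.012,0,-0.026,0,0.8,0,-1,-0.01,0,-0.026,0,0.8,0,-1,-0.008,0,-0.026,0,0.8,0,-1],
)

```text
t: 19.35
tool_pos: [0.4864, 0.2177, 0.1113]
orientation: [-1.568, -0.145, 0.141]
force: [-0.1, -0.5, -1.3]
opening: 0.0177
```

Call:
carry_out(
  motion=[-0.005,0,-0.026,0,0.8,0,-1,-0.005,0,-0.026,0,0.8,0,-1,-0.004,0,-0.026,0,0.8,0,-1,-0.003,0,-0.026,0,0.8,0,-1,-0.003,0,-0.026,0,0.8,0,-1],
)

```text
t: 19.85
tool_pos: [0.4845, 0.0812, 0.1122]
orientation: [-1.571, -0.09, 0.084]
force: [-0.1, 0.6, -0.7]
opening: 0.0177
```

```bash
python3 - <<'E'
from h import *
print(pose()[0])
rows([.4955,-.0583,.10],down(np.radians(2)),5,-1)
E
```

```text
[0.484523   0.08122553 0.1121513 ]
[-0.0009, 0.0025, -0.028, 0.02, 0.87, 0.04, -1.0, -0.0005, 0.0025, -0.028, 0.02, 0.87, 0.04, -1.0, -0.0001, 0.0025, -0.028, 0.02, 0.87, 0.04, -1.0, 0.0004, 0.0024, -0.028, 0.02, 0.87, 0.04, -1.0, 0.0008, 0.0024, -0.028, 0.02, 0.87, 0.04, -1.0]
```

Call:
carry_out(
  motion=[0,0.002,-0.028,0,0.9,0,-1,0,0.002,-0.028,0,0.9,0,-1,0,0.002,-0.028,0,0.9,0,-1,0.001,0.002,-0.025,0,0.9,0,-1,0.001,0.002,-0.015,0,0.8,0,-1],
)

```text
t: 20.35
tool_pos: [0.4963, -0.0482, 0.1036]
orientation: [-1.573, -0.029, 0.019]
force: [-0.7, 0.3, -0.4]
opening: 0.0176
```

```bash
python3 - <<'E'
from h import *
print(pose()[0])
rows([.4955,-.0583,.065],down(np.radians(2)),5,-1)
im,c=snap('wrist','w17')
cv2.imwrite('pics/w17.png',im)
for o in models.outline_of('wrist','pad')[:2]: print(o['confidence'],o['pixel'])
E
```

```text
[ 0.49630406 -0.04815303  0.10358951]
[-0.0003, 0.0077, -0.002, 0.02, -0.05, 0.08, -1.0, -0.0003, 0.0077, -0.002, 0.02, -0.05, 0.08, -1.0, -0.0003, 0.0077, -0.002, 0.02, -0.05, 0.08, -1.0, -0.0002, 0.0077, -0.002, 0.02, -0.05, 0.08, -1.0, -0.0002, 0.0077, -0.002, 0.02, -0.05, 0.08, -1.0]
0.95 [293.9, 213.4]
0.69 [558.2, 408.0]
```

View pics/w17.png

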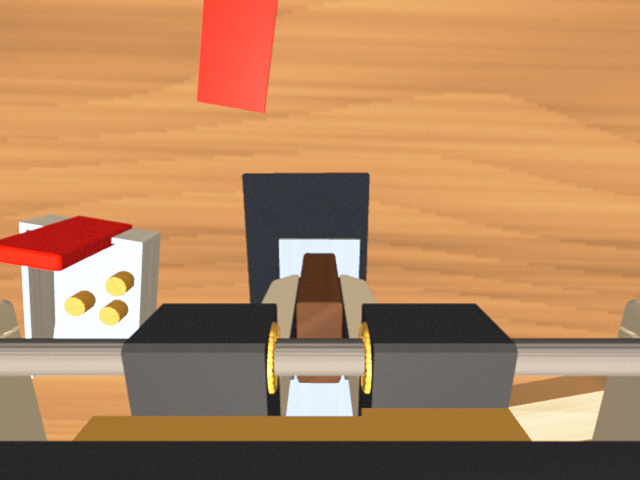

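Call:
carry_out(
  motion=[0,0.008,-0.002,0,0,0.1,-1,0,0.008,-0.002,0,0,0.1,-1,0,0.008,-0.002,0,0,0.1,-1,0,0.008,-0.002,0,0,0.1,-1,0,0,-0.001,0,0,0,-1],
)

```text
t: 20.95
tool_pos: [0.4957, -0.055, 0.068]
orientation: [-1.572, -0.024, 0.028]
force: [-0.6, 0.4, -0.9]
opening: 0.0173
```

```bash
python3 - <<'E'
from h import *
print(pose()[0])
rows([.4955,-.0583,.047],down(np.radians(2)),5,-1)
E
```

```text
[ 0.49571639 -0.05500198  0.06803479]
[-0.0001, 0.0042, -0.0007, 0.01, -0.03, -0.03, -1.0, -0.0001, 0.0042, -0.0007, 0.01, -0.03, -0.03, -1.0, -0.0001, 0.0042, -0.0007, 0.01, -0.03, -0.03, -1.0, -0.0001, 0.0042, -0.0007, 0.01, -0.03, -0.03, -1.0, -0.0001, 0.0042, -0.0007, 0.01, -0.03, -0.03, -1.0]
```

Call:
carry_out(
  motion=[0,0.005,-0.001,0,0,0,-1,0,0.004,-0.001,0,0,0,-1,0,0.004,-0.001,0,0,0,-1,0,0.003,-0.001,0,0,0,-1,0,0,0,0,0,0,-1],
)

```text
t: 21.45
tool_pos: [0.4959, -0.0589, 0.0505]
orientation: [-1.571, -0.024, 0.029]
force: [0.0, 0.7, -1.2]
opening: 0.0178
```

Call:
carry_out(
  motion=[0,0.001,0,0,0,0,-1,0,0.001,0,0,0,0,-1,0,0,0,0,0,0,-1,0,0,0,0,0,0,-1,0,0,0,0,0,0,-1],
)

```text
t: 21.95
tool_pos: [0.4964, -0.059, 0.049]
orientation: [-1.572, -0.025, 0.027]
force: [-1.0, 0.1, -2.1]
opening: 0.0178
```

```bash
python3 - <<'E'
from h import *
print(pose()[0],pose()[2]['force'],pose()[1].as_matrix().round(3))
im,c=snap('scene','s18')
cv2.imwrite('pics/s18c.png',cv2.resize(im[180:310,230:380],None,fx=5,fy=4.5,interpolation=cv2.INTER_CUBIC))
E
```

```text
[ 0.49640886 -0.05901525  0.04900356] [-1.02473141  0.1122599  -2.08845481] [[ 0.999 -0.002 -0.033]
 [ 0.033 -0.001  0.999]
 [-0.002 -1.    -0.001]]
```

View pics/s18c.png

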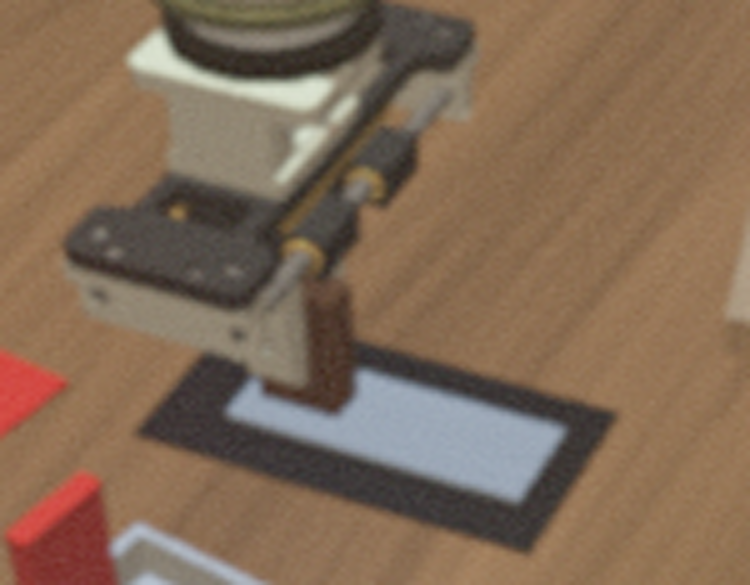

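Call:
carry_out(
  motion=[0,0.0015,0,0,0,0,-1,0,0.0015,0,0,0,0,-1,0,0.0005,0,0,0,0,-1,0,0,0,0,0,0,-1,0,0,0,0,0,0,-1],
)

```text
t: 22.5
tool_pos: [0.4969, -0.0591, 0.0469]
orientation: [-1.572, -0.026, 0.027]
force: [-0.7, 0.8, -2.2]
opening: 0.018
```

Call:
carry_out(
  motion=[0,0,0,0,0,0,-0.2,0,0,0,0,0,0,-0.2,0,0,0,0,0,0,-0.2,0,0,0,0,0,0,-0.2,0,0,0,0,0,0,-0.2],
)

```text
t: 23.0
tool_pos: [0.4975, -0.0592, 0.047]
orientation: [-1.572, -0.027, 0.026]
force: [0.8, 0.3, 0.5]
opening: 0.0372
```

Call:
carry_out(
  motion=[0,-0.015,0,0,0,0,-0.2,0,-0.02,0,0,0,0,-0.2,0,-0.025,0,0,0,0,-0.2,0,-0.03,0,0,0,0,0,-0.02,-0.025,0,0,0,0,0],
)

```text
t: 23.5
tool_pos: [0.4748, -0.059, 0.1611]
orientation: [-1.57, -0.02, 0.033]
force: [0.5, 0.3, 0.9]
opening: 0.0455
```

Call:
carry_out(
  motion=[-0.03,-0.02,-0.02,0,0,0,0,-0.03,-0.01,-0.03,0,0,0,0,-0.03,0,-0.02,0,0,0,0,0,0,0,0,0,0,0,0,0,0,0,0,0,0],
)

```text
t: 24.0
tool_pos: [0.3863, -0.1349, 0.1988]
orientation: [-1.575, -0.029, 0.027]
force: [-0.1, -0.0, 1.1]
opening: 0.0465
```

```bash
python3 - <<'E'
from h import *
print(pose()[0])
snap('wrist','w19');im,c=snap('top','t19')
for o in models.outline_of('top','lifter')[:2]: print(o['confidence'],o['pixel'],rect('top',o['pixels'],.007,c))
for o in models.outline_of('top','pad')[:1]: print(o['confidence'],o['pixel'],rect('top',o['pixels'],.004,c))
cv2.imwrite('pics/t19c.png',cv2.resize(im[200:340,300:480],None,fx=4,fy=4,interpolation=cv2.INTER_CUBIC))
E
```

```text
[ 0.38627197 -0.13488296  0.19876028]
0.76 [351.0, 343.5] (327.4385986328125, -100.3194580078125, 46.824180603027344, 103.55579376220703, 81.96757507324219)
0.71 [330.3, 248.6] (536.2947387695312, -59.048675537109375, 124.3960189819336, 46.13881301879883, 2.075040578842163)
0.72 [322.8, 251.3] (526.5490112304688, -56.434425354003906, 169.5183563232422, 89.93144226074219, 1.3746000528335571)
```

View pics/t19c.png

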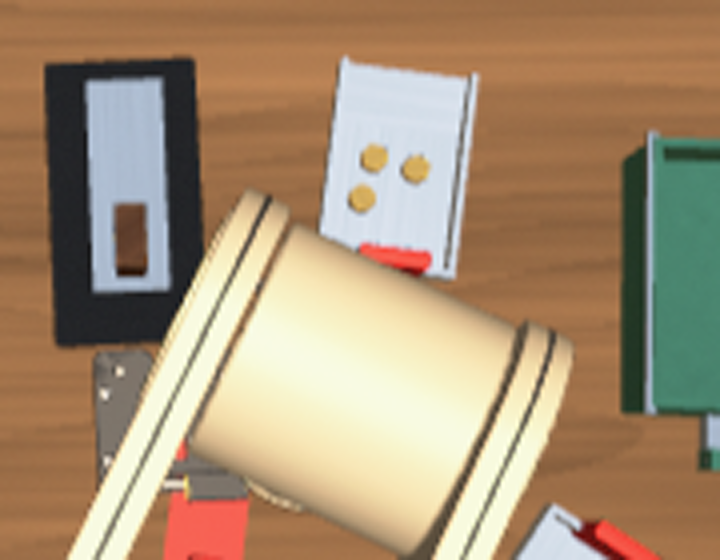

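View pics/w19.png

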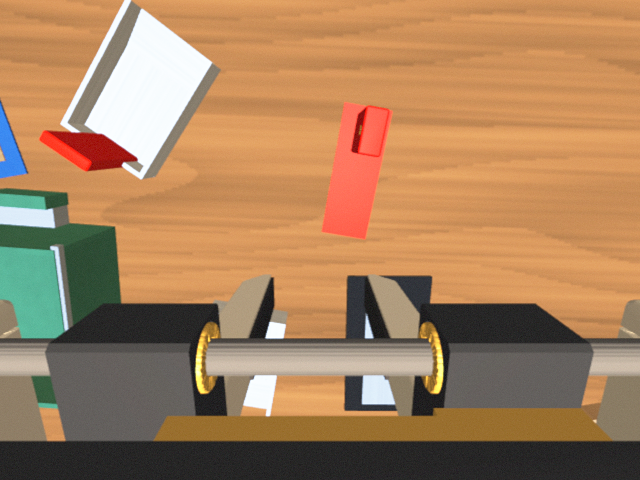

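```bash
python3 - <<'E'
from h import *
s=robot.read_state(); print(s['q'].round(3))
im=cv2.imread('pics/top0.png')
cv2.imwrite('pics/tr.png',cv2.resize(im[205:280,370:425],None,fx=8,fy=8,interpolation=cv2.INTER_CUBIC))
cv2.imwrite('pics/ho.png',cv2.resize(im[220:330,445:545],None,fx=6,fy=5,interpolation=cv2.INTER_CUBIC))
E
```

```text
[-0.456 -0.393  2.039 -0.003  1.496 -2.065]
```

View pics/tr.png

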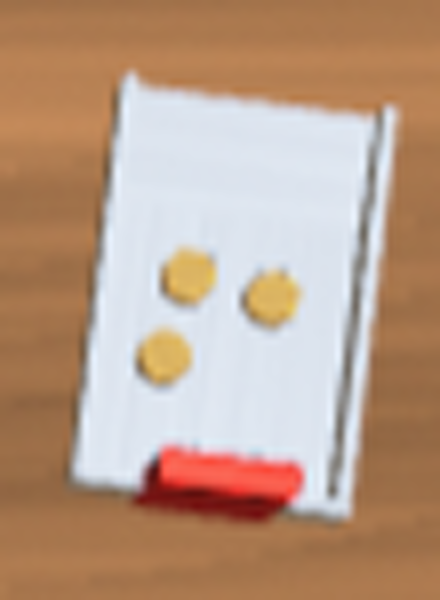

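View pics/ho.png

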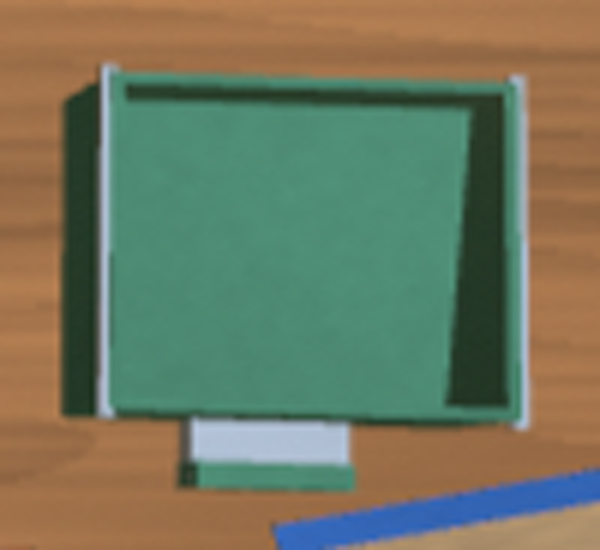

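```bash
python3 - <<'E'
from h import *
c=cam('top')
T=topl('top',np.array([(130,75),(394,108),(350,517),(72,485)])/8.+[370,205]-.44,.028,c)[:,:2]*1000
print(T,T.mean(0),'len',T[0]-T[3],T[1]-T[2],'wid',T[0]-T[1])
f=(T[0]+T[1]-T[2]-T[3])/2; print(np.hypot(*f),np.degrees(np.arctan2(f[1],f[0])))
tab=topl('top',np.array([(231,475)])/8.+[370,205]-.44,.076,c)[0]*1000; print('tab',tab)
ex=f/np.hypot(*f); print('pred tab',T.mean(0)-58*ex)
H=topl('top',np.array([(103,68),(525,78),(527,425),(103,412)])/[6,5]+[445,220]-.42,.085,c)[:,:2]*1000
print(H,H.mean(0))
E
```

```text
[[ 607.97975151 -185.88419991]
 [ 597.50047219 -262.40234684]
 [ 477.97860702 -246.50757535]
 [ 487.86209803 -166.73649391]] [ 542.83023219 -215.382654  ] len [120.11765347 -19.147706  ] [119.52186516 -15.89477149] wid [10.47927932 76.51814694]
121.09404828536772 -8.31939556666552
tab [ 485.20986013 -207.02428068   76.        ]
pred tab [ 485.44057399 -206.99056652]
[[ 551.96351859 -348.10833719]
 [ 546.11975602 -503.37270596]
 [ 392.577143   -496.27736531]
 [ 399.26203887 -342.57568339]] [ 472.48061412 -422.58352296]
```

```bash
python3 - <<'E'
from h import *
rows([.4853,-.207,.17],down(np.radians(-98.3)),15,0)
E
```

```text
[0.0064, 0.0019, -0.0051, 0.01, 6.7, 0.01, 0.0, 0.0069, 0.0019, -0.0043, 0.01, 6.7, 0.01, 0.0, 0.0074, 0.0019, -0.0035, 0.01, 6.7, 0.01, 0.0, 0.0078, 0.0019, -0.0026, 0.01, 6.7, 0.01, 0.0, 0.008, 0.0019, -0.0017, 0.01, 6.7, 0.01, 0.0]
[0.0082, 0.0019, -0.0007, 0.01, 6.7, 0.01, 0.0, 0.0082, 0.0019, 0.0002, 0.01, 6.7, 0.01, 0.0, 0.0081, 0.0019, 0.0012, 0.01, 6.7, 0.01, 0.0, 0.0079, 0.0019, 0.0021, 0.01, 6.7, 0.01, 0.0, 0.0076, 0.0019, 0.003, 0.01, 6.7, 0.01, 0.0]
[0.0072, 0.0019, 0.0039, 0.01, 6.7, 0.01, 0.0, 0.0067, 0.0019, 0.0047, 0.01, 6.7, 0.01, 0.0, 0.0061, 0.0019, 0.0054, 0.01, 6.7, 0.01, 0.0, 0.0054, 0.0019, 0.0061, 0.01, 6.7, 0.01, 0.0, 0.0047, 0.0019, 0.0067, 0.01, 6.7, 0.01, 0.0]
```

Call:
carry_out(
  motion=[0.006,0.001,-0.005,0,6.7,0,0,0.007,0.001,-0.004,0,6.7,0,0,0.007,0.001,-0.004,0,6.7,0,0,0.008,0.001,-0.003,0,6.7,0,0,0.008,0.001,-0.002,0,6.7,0,0],
)

```text
t: 24.7
tool_pos: [0.4215, -0.1557, 0.1906]
orientation: [-1.527, 0.442, -0.435]
force: [-0.1, 0.3, 1.7]
opening: 0.0464
```

Call:
carry_out(
  motion=[0.008,0.002,-0.001,0,6.7,0,0,0.008,0.002,0,0,6.7,0,0,0.008,0.002,0.001,0,6.7,0,0,0.008,0.002,0.002,0,6.7,0,0,0.008,0.002,0.003,0,6.7,0,0],
)

```text
t: 25.2
tool_pos: [0.457, -0.1782, 0.1767]
orientation: [-1.378, 0.911, -0.895]
force: [0.7, 0.6, 0.1]
opening: 0.0464
```

```bash
python3 - <<'E'
from h import *
print(pose()[0],pose()[2]['q'].round(3))
rows([.4853,-.207,.16],down(np.radians(-98.3)),5,0)
E
```

```text
[ 0.45699843 -0.17815441  0.17672554] [-4.750e-01 -1.220e-01  1.853e+00 -1.000e-03  1.420e+00 -8.840e-01]
[0.0076, 0.0033, 0.0029, 0.11, 6.35, -0.05, 0.0, 0.0072, 0.0033, 0.0037, 0.11, 6.35, -0.05, 0.0, 0.0067, 0.0033, 0.0045, 0.11, 6.35, -0.05, 0.0, 0.0062, 0.0033, 0.0052, 0.11, 6.35, -0.05, 0.0, 0.0056, 0.0033, 0.0059, 0.11, 6.35, -0.05, 0.0]
```

Call:
carry_out(
  motion=[0.007,0.002,0.003,0.1,6.4,0,0,0.007,0.002,0.003,0.1,6.4,0,0,0.006,0.002,0.004,0.1,6.4,0,0,0.006,0.002,0.005,0.1,6.4,0,0,0.003,0.001,0.003,0,5.5,0,0],
)

```text
t: 25.7
tool_pos: [0.4843, -0.1996, 0.1627]
orientation: [-1.135, 1.329, -1.308]
force: [-0.0, 1.1, -0.0]
opening: 0.0462
```

Call:
carry_out(
  motion=[0,0,0,0,0,0,0,0,0,0,0,0,0,0,0,0,0,0,0,0,0,0,0,0,0,0,0,0,0,0,0,0,0,0,0],
)

```text
t: 26.2
tool_pos: [0.485, -0.1971, 0.1606]
orientation: [-1.142, 1.326, -1.298]
force: [-0.2, 0.4, 0.6]
opening: 0.0467
```

```bash
python3 - <<'E'
from h import *
print(pose()[0],pose()[2]['q'].round(3),pose()[1].as_matrix().round(3))
rows([.4853,-.207,.10],down(np.radians(-98.3)),5,0)
im,c=snap('wrist','w20'); snap('scene','s20')
E
```

```text
[ 0.48503275 -0.19711534  0.16057311] [-0.487 -0.012  1.779  0.004  1.39  -0.347] [[-0.14  -0.012  0.99 ]
 [-0.99   0.011 -0.14 ]
 [-0.009 -1.    -0.013]]
[0.0021, 0.0121, 0.0005, 0.15, 0.05, -0.1, 0.0, 0.002, 0.0121, 0.0005, 0.15, 0.05, -0.1, 0.0, 0.002, 0.0121, 0.0004, 0.15, 0.05, -0.1, 0.0, 0.002, 0.0121, 0.0004, 0.15, 0.05, -0.1, 0.0, 0.002, 0.0121, 0.0004, 0.15, 0.05, -0.1, 0.0]
```

View pics/w20.png

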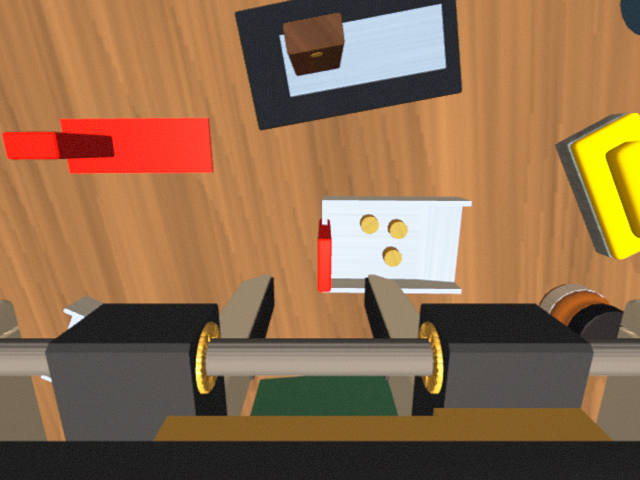

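View pics/s20.png

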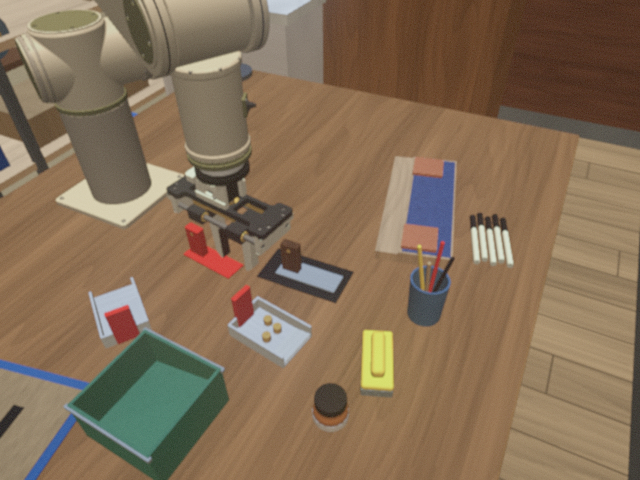

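```bash
python3 - <<'E'
from h import *
p=pose()[0]
print(proj('scene',p), proj('wrist',[[.4853,-.207,.076],[.4853,-.207,.0]]),proj('scene',[[.4853,-.207,.076],[.4853,-.207,0]]))
print(cam('wrist')[1], pose()[1].inv().apply(cam('wrist')[1]-p))
im,c=snap('wrist','w21'); print(pose()[0])
im2,ct=snap('top','t21')
cv2.imwrite('pics/t21c.png',cv2.resize(im2[190:320,300:480],None,fx=4,fy=4))
for o in models.outline_of('wrist','tray')[:2]: print(o['confidence'],o['pixel'],rect('wrist',o['pixels'],.02,c))
E
```

```text
[[235.99952879 250.92897443]] [[323.2746275  266.45605114]
 [323.42248153 239.45167724]] [[239.23743809 291.28288915]
 [244.45121721 320.08916588]]
[ 0.49679002 -0.1276667   0.30904349] [-7.18183582e-02 -1.47760656e-01 -8.54273539e-05]
[ 0.48504279 -0.19727226  0.160666  ]
```

View pics/t21c.png

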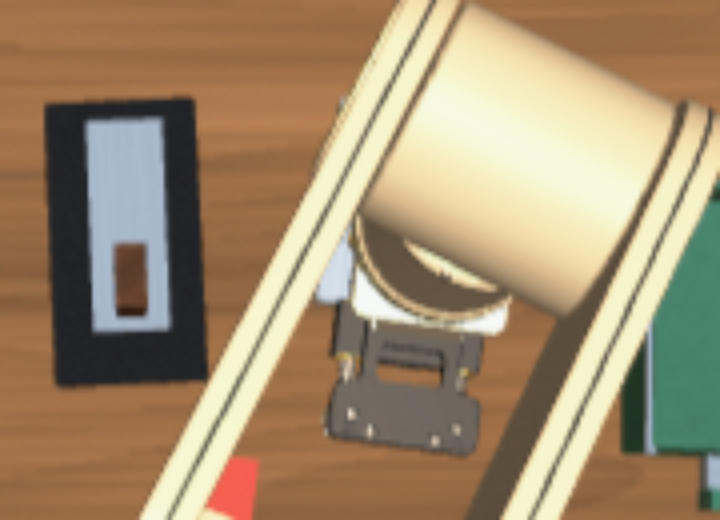

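Call:
carry_out(
  motion=[0.002,0.01,0,0.1,0,-0.1,0,0.002,0.014,0,0.1,0,-0.1,0,0.002,0.014,0,0.1,0,-0.1,0,0.002,0.014,0,0.1,0,-0.1,0,0,0.008,0,0,0,0,0],
)

```text
t: 26.95
tool_pos: [0.4832, -0.2059, 0.0961]
orientation: [-1.141, 1.316, -1.31]
force: [-0.5, 0.1, -0.3]
opening: 0.0464
```

```bash
python3 - <<'E'
from h import *
print(pose()[0],pose()[1].as_matrix().round(3))
rows([.4853,-.206,.053],down(np.radians(-98.3)),5,0)
im,c=snap('wrist','w22')
E
```

```text
[ 0.48317154 -0.20591222  0.09606648] [[-0.141 -0.004  0.99 ]
 [-0.99   0.001 -0.141]
 [-0.001 -1.    -0.004]]
[-0.0, 0.0086, 0.0005, 0.05, 0.04, -0.01, 0.0, -0.0, 0.0086, 0.0005, 0.05, 0.04, -0.01, 0.0, -0.0, 0.0086, 0.0004, 0.05, 0.04, -0.01, 0.0, -0.0, 0.0086, 0.0004, 0.05, 0.04, -0.01, 0.0, -0.0, 0.0086, 0.0004, 0.05, 0.04, -0.01, 0.0]
```

View pics/w22.png

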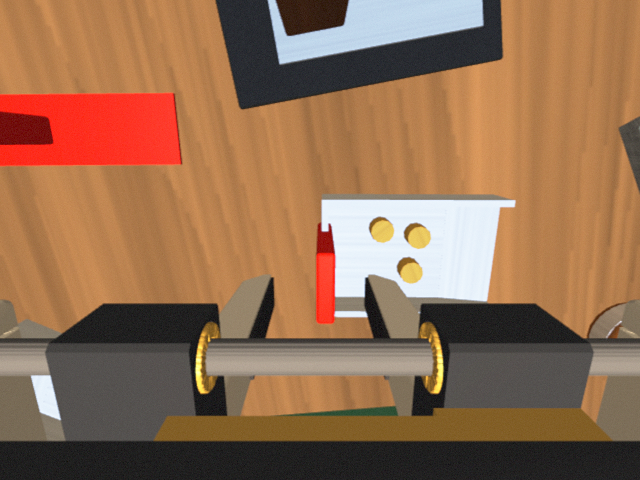

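```bash
python3 - <<'E'
from h import *
p,q,s=pose()
print(proj('wrist',[p+q.apply([0,p[2]-.076,0])]), topl('wrist',[(325,286)],.076))
E
```

```text
[[319.45812986 290.00757487]] [[ 0.48544463 -0.20353495  0.076     ]]
```

Good (tab at 485.4, −203.5). Descend and grip, waiting for full closure.

Call:
carry_out(
  motion=[-0.001,0.008,0.001,0,0,0,0,0,0.009,0,0,0,0,0,0,0.009,0,0,0,0,0,0,0.009,0,0,0,0,0,0,0.003,0,0,0,0,0],
)

```text
t: 27.5
tool_pos: [0.4836, -0.2043, 0.0536]
orientation: [-1.142, 1.318, -1.309]
force: [0.5, 0.4, 0.0]
opening: 0.0466
```

Call:
carry_out(
  motion=[0,0,0,0,0,0,-1,0,0,0,0,0,0,-1,0,0,0,0,0,0,-1,0,0,0,0,0,0,-1,0,0,0,0,0,0,-1],
)

```text
t: 28.0
tool_pos: [0.4844, -0.2046, 0.0543]
orientation: [-1.141, 1.316, -1.31]
force: [1.3, 0.2, -0.3]
opening: 0.0114
```

Call:
carry_out(
  motion=[0,0,0,0,0,0,-1,0,0,0,0,0,0,-1,0,0,0,0,0,0,-1,0,0,0,0,0,0,-1,0,0,0,0,0,0,-1],
)

```text
t: 28.5
tool_pos: [0.4846, -0.2047, 0.0546]
orientation: [-1.141, 1.316, -1.31]
force: [-0.6, 1.0, 0.1]
opening: 0.01
```

Call:
carry_out(
  motion=[0,-0.005,0,0,0,0,-1,0,-0.01,0,0,0,0,-1,0,-0.015,0,0,0,0,-1,0,-0.02,0,0,0,0,-1,0,-0.02,0,0,0,0,-1],
)

```text
t: 29.0
tool_pos: [0.4808, -0.2028, 0.1237]
orientation: [-1.145, 1.326, -1.302]
force: [-0.8, -0.1, -3.4]
opening: 0.0098
```

Call:
carry_out(
  motion=[0,-0.02,0,0,0,0,-1,0,-0.02,0,0,0,0,-1,0,-0.015,0,0,0,0,-1,0,-0.008,0,0,0,0,-1,0,0,0,0,0,0,-1],
)

```text
t: 29.5
tool_pos: [0.4823, -0.2036, 0.1954]
orientation: [-1.144, 1.321, -1.306]
force: [0.4, 0.3, -2.8]
opening: 0.0097
```

```bash
python3 - <<'E'
from h import *
p,q,s=pose(); print(p,q.as_matrix().round(3),s['force'],s['opening'])
im,c=snap('scene','s23'); cv2.imwrite('pics/s23c.png',cv2.resize(im[180:400,130:400],None,fx=2.9,fy=2.7))
rows([.472,-.282,.19],down(np.radians(-180)),15,-1)
E
```

```text
[ 0.48226784 -0.20362261  0.19535084] [[-0.141 -0.009  0.99 ]
 [-0.99   0.004 -0.141]
 [-0.002 -1.    -0.01 ]] [ 0.42235117  0.337263   -2.75723192] 0.00973843785102575
[0.0053, 0.0003, 0.0001, 0.04, 5.46, 0.02, -1.0, 0.0052, 0.0003, 0.0006, 0.04, 5.46, 0.02, -1.0, 0.0052, 0.0003, 0.0011, 0.04, 5.46, 0.02, -1.0, 0.005, 0.0003, 0.0016, 0.04, 5.46, 0.02, -1.0, 0.0049, 0.0003, 0.002, 0.04, 5.46, 0.02, -1.0]
[0.0047, 0.0003, 0.0025, 0.04, 5.46, 0.02, -1.0, 0.0044, 0.0003, 0.0029, 0.04, 5.46, 0.02, -1.0, 0.0041, 0.0003, 0.0033, 0.04, 5.46, 0.02, -1.0, 0.0038, 0.0003, 0.0037, 0.04, 5.46, 0.02, -1.0, 0.0034, 0.0003, 0.004, 0.04, 5.46, 0.02, -1.0]
[0.003, 0.0003, 0.0043, 0.04, 5.46, 0.02, -1.0, 0.0026, 0.0003, 0.0046, 0.04, 5.46, 0.02, -1.0, 0.0021, 0.0003, 0.0048, 0.04, 5.46, 0.02, -1.0, 0.0016, 0.0003, 0.005, 0.04, 5.46, 0.02, -1.0, 0.0012, 0.0003, 0.0051, 0.04, 5.46, 0.02, -1.0]
```

View pics/s23c.png

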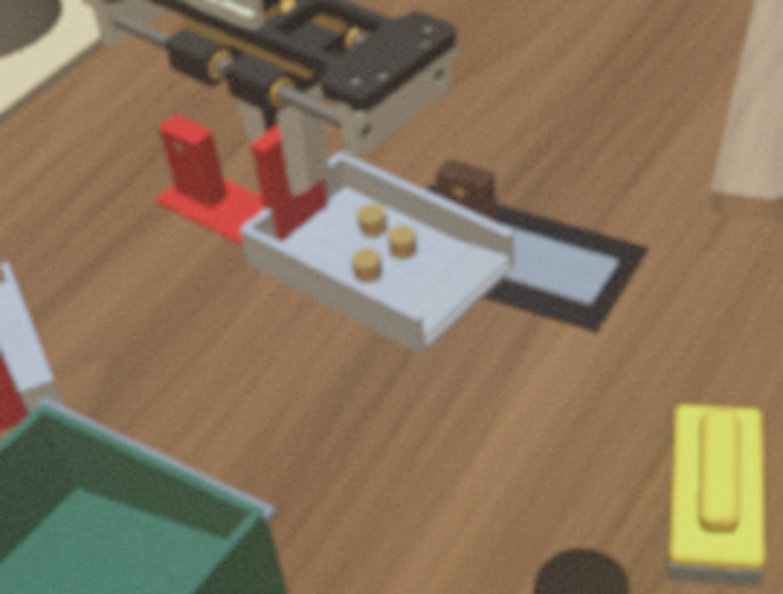

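Call:
carry_out(
  motion=[0.004,0,0,0,3,0,-1,0.005,0,0,0,5,0,-1,0.005,0,0.001,0,5.5,0,-1,0.005,0,0.001,0,5.5,0,-1,0.005,0,0.002,0,5.5,0,-1],
)

```text
t: 30.05
tool_pos: [0.4755, -0.2261, 0.1883]
orientation: [-0.888, 1.642, -1.611]
force: [0.6, 0.4, -2.8]
opening: 0.0098
```

Call:
carry_out(
  motion=[0.005,0,0.002,0,5.5,0,-1,0.004,0,0.003,0,5.5,0,-1,0.004,0,0.003,0,5.5,0,-1,0.004,0,0.004,0,5.5,0,-1,0.004,0,0.004,0,5.5,0,-1],
)

```text
t: 30.55
tool_pos: [0.468, -0.2511, 0.1801]
orientation: [-0.512, 1.98, -1.934]
force: [0.7, -0.0, -3.5]
opening: 0.0096
```

```bash
python3 - <<'E'
from h import *
p,q,s=pose(); print(p,q.as_matrix().round(3),s['force'],s['opening'],s['q'].round(2))
rows([.472,-.282,.19],down(np.radians(-180)),5,-1)
E
```

```text
[ 0.46804854 -0.25109709  0.18011521] [[-0.883 -0.029  0.469]
 [-0.469  0.016 -0.883]
 [ 0.018 -0.999 -0.028]] [ 0.66012749 -0.04496752 -3.49658534] 0.009628920198662265 [-0.59  0.01  1.72 -0.    1.44  0.5 ]
[0.0022, -0.0021, 0.0058, 0.26, 5.6, 0.28, -1.0, 0.0017, -0.0021, 0.006, 0.26, 5.6, 0.28, -1.0, 0.0011, -0.0021, 0.0061, 0.26, 5.6, 0.28, -1.0, 0.0004, -0.002, 0.0062, 0.26, 5.6, 0.28, -1.0, -0.0002, -0.002, 0.0062, 0.26, 5.6, 0.28, -1.0]
```

Call:
carry_out(
  motion=[0.002,-0.005,0.005,0.3,5.5,0.3,-1,0.002,-0.005,0.006,0.3,5.5,0.3,-1,0.001,-0.004,0.006,0.3,5.5,0.3,-1,0.001,-0.003,0.006,0.3,5,0.3,-1,0,-0.002,0.004,0.3,4,0.3,-1],
)

```text
t: 31.05
tool_pos: [0.4668, -0.2777, 0.1906]
orientation: [-0.033, 2.22, -2.208]
force: [0.1, 0.3, -2.8]
opening: 0.0095
```

Call:
carry_out(
  motion=[0,0,0,0,0,0,-1,0,0,0,0,0,0,-1,0,0,0,0,0,0,-1,0,0,0,0,0,0,-1,0,0,0,0,0,0,-1],
)

```text
t: 31.55
tool_pos: [0.4652, -0.2762, 0.1867]
orientation: [-0.043, 2.225, -2.203]
force: [-0.3, -0.1, -3.2]
opening: 0.0098
```

```bash
cat >> h.py <<'E'
def spout():
    p,q,s=pose(); return p+q.apply([0,.044,.118])
def pour(phi1,S,n,g=-1,tx=np.radians(-180)):
    """rows to reach tilt phi1 (deg) with spout at S, interpolating"""
    p,q,s=pose(); Q=down(tx)*R.from_rotvec([-np.radians(phi1),0,0])
    s0=spout(); S=np.array(S); dr=(q.inv()*Q).as_rotvec(); qs=[q*R.from_rotvec(dr*i/n) for i in range(n+1)]
    ps=[s0+(S-s0)*i/n-qs[i].apply([0,.044,.118]) for i in range(n+1)]
    for i in range(n):
        print(np.round(np.r_[qs[i].inv().apply(ps[i+1]-ps[i]),np.degrees(dr/n),g],4).tolist())
E
python3 - <<'E'
from h import *
p,q,s=pose(); print(p,q.as_matrix().round(3),s['force'],s['opening'],s['q'].round(2))
print('spout',spout())
pour(15,[.472,-.392,.115],5)
im,c=snap('scene','s24'); cv2.imwrite('pics/s24c.png',cv2.resize(im[180:480,50:400],None,fx=2.2,fy=2))
E
```

```text
[ 0.46516181 -0.27619004  0.18674827] [[-1.    -0.012  0.027]
 [-0.027  0.009 -1.   ]
 [ 0.012 -1.    -0.01 ]] [-0.3283696  -0.07793442 -3.17201767] 0.009816395709178766 [-0.63  0.02  1.7   0.    1.44  0.91]
spout [ 0.46777751 -0.39372634  0.1415999 ]
[-0.0014, -0.0006, 0.0021, -2.8896, 0.2877, 0.181, -1.0]
[-0.0013, -0.0006, 0.0024, -2.8896, 0.2877, 0.181, -1.0]
[-0.0013, -0.0006, 0.0026, -2.8896, 0.2877, 0.181, -1.0]
[-0.0013, -0.0006, 0.0029, -2.8896, 0.2877, 0.181, -1.0]
[-0.0013, -0.0006, 0.0032, -2.8896, 0.2877, 0.181, -1.0]
```

View pics/s24c.png

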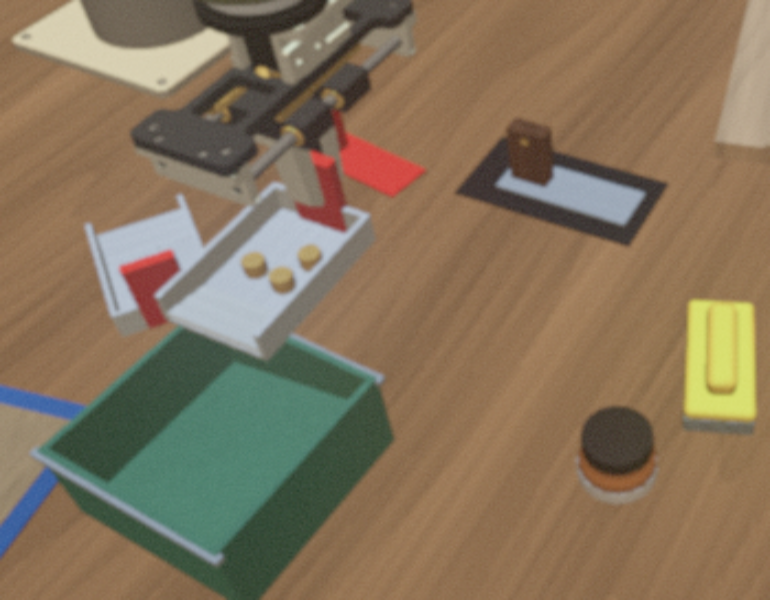

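Call:
carry_out(
  motion=[-0.001,0,0.005,-2.9,0.2,0,-1,-0.001,0,0.005,-2.9,0.2,0,-1,-0.001,0,0.005,-2.9,0.2,0,-1,-0.001,0,0.005,-2.9,0.2,0,-1,-0.001,0,0.004,-2.9,0.2,0,-1],
)

```text
t: 32.1
tool_pos: [0.4723, -0.2989, 0.1858]
orientation: [-0.03, 2.498, -1.904]
force: [0.4, 0.3, -3.7]
opening: 0.0097
```

```bash
python3 - <<'E'
from h import *
p,q,s=pose(); print(p,q.as_matrix().round(3),s['q'].round(2))
print('spout',spout())
pour(65,[.472,-.400,.108],15)
im,c=snap('scene','s25'); cv2.imwrite('pics/s25c.png',cv2.resize(im[180:480,50:400],None,fx=2.2,fy=2))
E
```

```text
[ 0.4723086  -0.29887391  0.18575731] [[-1.    -0.015  0.012]
 [-0.016  0.265 -0.964]
 [ 0.011 -0.964 -0.265]] [-0.77  0.22  1.51  0.18  1.61  0.77]
spout [ 0.47307541 -0.40097225  0.11203256]
[0.0001, -0.0065, 0.0027, -3.3079, 0.0185, 0.0733, -1.0]
[0.0001, -0.0065, 0.0028, -3.3079, 0.0185, 0.0733, -1.0]
[0.0001, -0.0065, 0.0028, -3.3079, 0.0185, 0.0733, -1.0]
[0.0001, -0.0065, 0.0028, -3.3079, 0.0185, 0.0733, -1.0]
[0.0001, -0.0065, 0.0028, -3.3079, 0.0185, 0.0733, -1.0]
[0.0001, -0.0065, 0.0028, -3.3079, 0.0185, 0.0733, -1.0]
[0.0001, -0.0065, 0.0028, -3.3079, 0.0185, 0.0733, -1.0]
[0.0001, -0.0065, 0.0029, -3.3079, 0.0185, 0.0733, -1.0]
[0.0001, -0.0065, 0.0029, -3.3079, 0.0185, 0.0733, -1.0]
[0.0001, -0.0065, 0.0029, -3.3079, 0.0185, 0.0733, -1.0]
[0.0001, -0.0065, 0.0029, -3.3079, 0.0185, 0.0733, -1.0]
[0.0001, -0.0065, 0.0029, -3.3079, 0.0185, 0.0733, -1.0]
[0.0001, -0.0065, 0.0029, -3.3079, 0.0185, 0.0733, -1.0]
[0.0001, -0.0065, 0.0029, -3.3079, 0.0185, 0.0733, -1.0]
[0.0001, -0.0066, 0.0029, -3.3079, 0.0185, 0.0733, -1.0]
```

View pics/s25c.png

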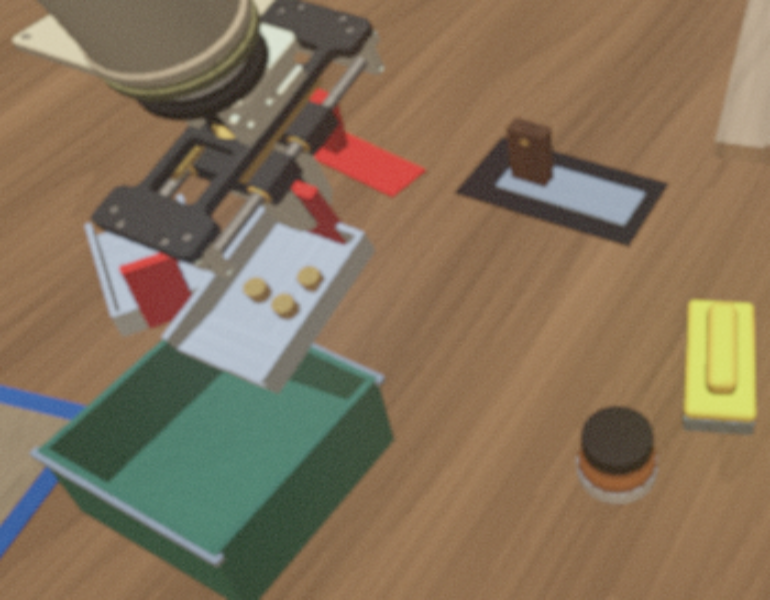

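Call:
carry_out(
  motion=[0,-0.0065,0.003,-3.3,0,0.1,-1,0,-0.0065,0.003,-3.3,0,0.1,-1,0,-0.0065,0.003,-3.3,0,0.1,-1,0,-0.0065,0.003,-3.3,0,0.1,-1,0,-0.0065,0.003,-3.3,0,0.1,-1],
)

```text
t: 32.65
tool_pos: [0.4732, -0.3262, 0.2102]
orientation: [-0.021, 2.747, -1.517]
force: [0.7, -0.1, -3.2]
opening: 0.0099
```

```bash
python3 - <<'E'
from h import *
p,q,s=pose(); print(p,q.as_matrix().round(3),s['q'].round(2))
print('spout',spout())
pour(65,[.472,-.400,.108],10)
im,c=snap('scene','s26'); cv2.imwrite('pics/s26c.png',cv2.resize(im[180:480,50:400],None,fx=2.2,fy=2))
E
```

```text
[ 0.47318972 -0.32616324  0.21024527] [[-1.    -0.01   0.01 ]
 [-0.014  0.533 -0.846]
 [ 0.003 -0.846 -0.533]] [-0.9   0.45  1.25  0.35  1.88  0.69]
spout [ 0.47393294 -0.40257671  0.11014318]
[0.0002, -0.0064, 0.0026, -3.2808, 0.0395, 0.0723, -1.0]
[0.0002, -0.0064, 0.0026, -3.2808, 0.0395, 0.0723, -1.0]
[0.0002, -0.0064, 0.0026, -3.2808, 0.0395, 0.0723, -1.0]
[0.0002, -0.0063, 0.0027, -3.2808, 0.0395, 0.0723, -1.0]
[0.0002, -0.0063, 0.0027, -3.2808, 0.0395, 0.0723, -1.0]
[0.0002, -0.0063, 0.0027, -3.2808, 0.0395, 0.0723, -1.0]
[0.0002, -0.0063, 0.0027, -3.2808, 0.0395, 0.0723, -1.0]
[0.0002, -0.0063, 0.0027, -3.2808, 0.0395, 0.0723, -1.0]
[0.0002, -0.0063, 0.0028, -3.2808, 0.0395, 0.0723, -1.0]
[0.0002, -0.0064, 0.0028, -3.2808, 0.0395, 0.0723, -1.0]
```

View pics/s26c.png

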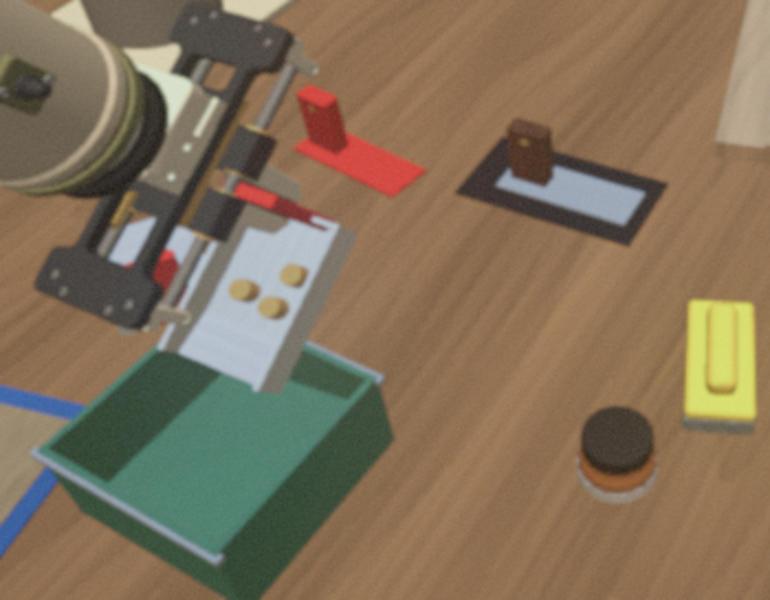

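Call:
carry_out(
  motion=[0,-0.0064,0.0025,-3.3,0,0.1,-1,0,-0.0064,0.0025,-3.3,0,0.1,-1,0,-0.0064,0.0025,-3.3,0,0.1,-1,0,-0.0064,0.0025,-3.3,0,0.1,-1,0,-0.0064,0.0025,-3.3,0,0.1,-1],
)

```text
t: 33.2
tool_pos: [0.4745, -0.3575, 0.2274]
orientation: [-0.01, 2.934, -1.107]
force: [-0.8, 0.6, -3.0]
opening: 0.0098
```

```bash
python3 - <<'E'
from h import *
p,q,s=pose(); print(p,q.as_matrix().round(3),s['q'].round(2))
print('spout',spout())
pour(68,[.472,-.400,.106],5)
im,c=snap('scene','s27'); cv2.imwrite('pics/s27c.png',cv2.resize(im[180:480,50:400],None,fx=2.2,fy=2))
E
```

```text
[ 0.47454209 -0.35751915  0.2274468 ] [[-1.    -0.004  0.007]
 [-0.008  0.751 -0.661]
 [-0.003 -0.661 -0.751]] [-0.99  0.72  0.97  0.51  2.14  0.7 ]
spout [ 0.47521881 -0.40244253  0.10979719]
[0.0005, -0.007, 0.0035, -3.8699, 0.075, 0.0633, -1.0]
[0.0005, -0.007, 0.0035, -3.8699, 0.075, 0.0633, -1.0]
[0.0005, -0.007, 0.0036, -3.8699, 0.075, 0.0633, -1.0]
[0.0005, -0.0071, 0.0037, -3.8699, 0.075, 0.0633, -1.0]
[0.0005, -0.0071, 0.0037, -3.8699, 0.075, 0.0633, -1.0]
```

View pics/s27c.png

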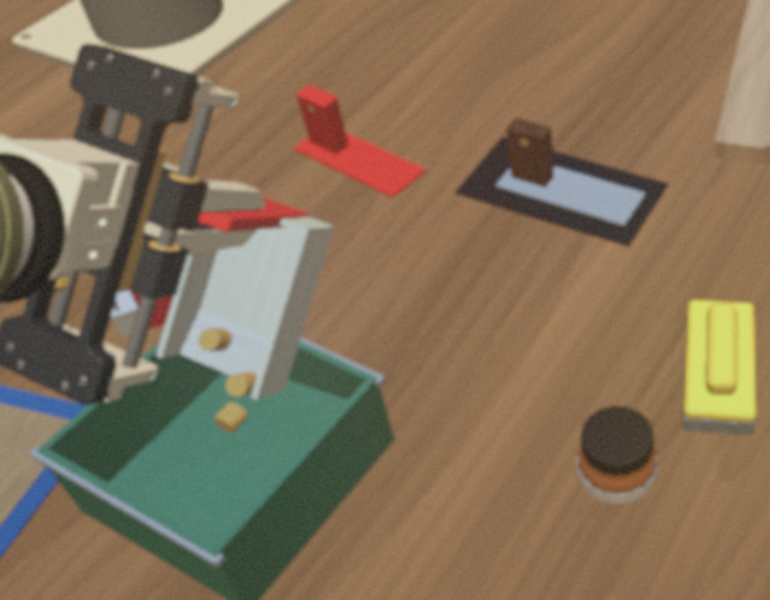

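Call:
carry_out(
  motion=[0,-0.006,0.003,-3.5,0,0,-1,0,-0.006,0.003,-3.5,0,0,-1,0,-0.006,0.003,-3.5,0,0,-1,0,-0.006,0.003,-3.5,0,0,-1,0,0,0,0,0,0,-1],
)

```text
t: 33.75
tool_pos: [0.4761, -0.384, 0.2282]
orientation: [0.01, -3.051, 0.742]
force: [-0.2, -0.3, -4.0]
opening: 0.0099
```

```bash
python3 - <<'E'
from h import *
p,q,s=pose(); print(p,q.as_matrix().round(3),s['q'].round(2))
print('spout',spout())
im,c=snap('scene','s28'); cv2.imwrite('pics/s28c.png',cv2.resize(im[180:480,50:400],None,fx=2.2,fy=2))
pour(10,[.472,-.395,.125],15)
E
```

```text
[ 0.4760849  -0.38404096  0.22820385] [[-1.    -0.007 -0.   ]
 [-0.006  0.888 -0.459]
 [ 0.003 -0.459 -0.888]] [-1.03  0.98  0.71  0.68  2.35  0.79]
spout [ 0.47578845 -0.39912339  0.10317413]
[0.0003, 0.0069, -0.0038, 3.4987, 0.0172, 0.0205, -1.0]
[0.0003, 0.0068, -0.0038, 3.4987, 0.0172, 0.0205, -1.0]
[0.0003, 0.0067, -0.0038, 3.4987, 0.0172, 0.0205, -1.0]
[0.0003, 0.0067, -0.0037, 3.4987, 0.0172, 0.0205, -1.0]
[0.0003, 0.0066, -0.0037, 3.4987, 0.0172, 0.0205, -1.0]
[0.0003, 0.0065, -0.0036, 3.4987, 0.0172, 0.0205, -1.0]
[0.0003, 0.0064, -0.0036, 3.4987, 0.0172, 0.0205, -1.0]
[0.0003, 0.0064, -0.0035, 3.4987, 0.0172, 0.0205, -1.0]
[0.0003, 0.0063, -0.0035, 3.4987, 0.0172, 0.0205, -1.0]
[0.0003, 0.0062, -0.0034, 3.4987, 0.0172, 0.0205, -1.0]
[0.0003, 0.0062, -0.0034, 3.4987, 0.0172, 0.0205, -1.0]
[0.0003, 0.0061, -0.0033, 3.4987, 0.0172, 0.0205, -1.0]
[0.0003, 0.0061, -0.0032, 3.4987, 0.0172, 0.0205, -1.0]
[0.0003, 0.006, -0.0031, 3.4987, 0.0172, 0.0205, -1.0]
[0.0003, 0.006, -0.0031, 3.4987, 0.0172, 0.0205, -1.0]
```

View pics/s28c.png

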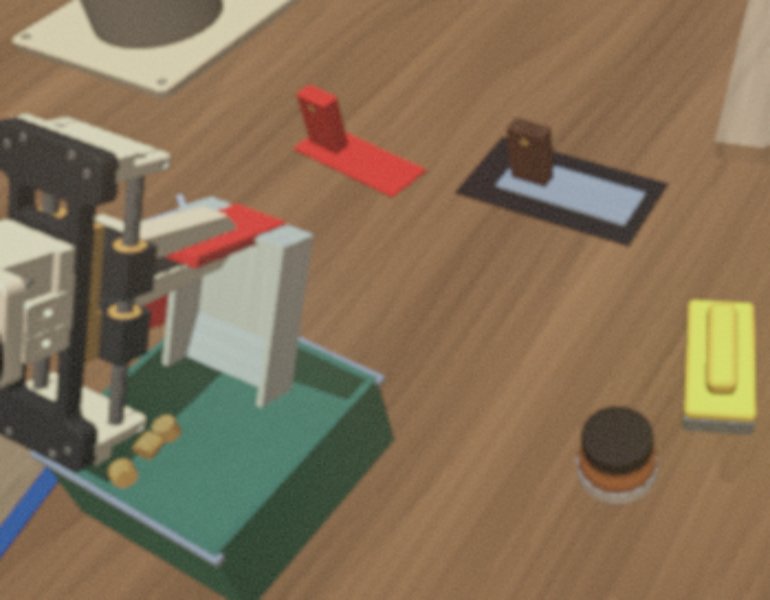

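Call:
carry_out(
  motion=[0,0.006,-0.004,3.5,0,0,-1,0,0.006,-0.004,3.5,0,0,-1,0,0.006,-0.004,3.5,0,0,-1,0,0.006,-0.004,3.5,0,0,-1,0,0.006,-0.004,3.5,0,0,-1],
)

```text
t: 34.3
tool_pos: [0.477, -0.3464, 0.2274]
orientation: [-0.013, 2.881, -1.245]
force: [1.1, 0.3, -2.9]
opening: 0.0095
```

Call:
carry_out(
  motion=[0,0.005,-0.004,3.5,0,0,-1,0,0.005,-0.004,3.5,0,0,-1,0,0.005,-0.004,3.5,0,0,-1,0,0.005,-0.004,3.5,0,0,-1,0,0.005,-0.004,3.5,0,0,-1],
)

```text
t: 34.8
tool_pos: [0.4775, -0.3137, 0.2265]
orientation: [-0.015, 2.607, -1.718]
force: [-0.2, 0.0, -2.3]
opening: 0.0096
```

```bash
python3 - <<'E'
from h import *
p,q,s=pose(); print(p,q.as_matrix().round(3),s['q'].round(2))
print('spout',spout())
pour(0,[.472,-.380,.14],5)
E
```

```text
[ 0.47753601 -0.31371993  0.22651675] [[-1.     0.003  0.022]
 [-0.019  0.395 -0.919]
 [-0.011 -0.919 -0.394]] [-0.84  0.31  1.36  0.27  1.78  0.72]
spout [ 0.48025844 -0.40476723  0.13955136]
[0.001, 0.0116, -0.0078, 4.6466, 0.242, -0.0835, -1.0]
[0.001, 0.0112, -0.0079, 4.6466, 0.242, -0.0835, -1.0]
[0.001, 0.0108, -0.008, 4.6466, 0.242, -0.0835, -1.0]
[0.001, 0.0104, -0.0081, 4.6466, 0.242, -0.0835, -1.0]
[0.0011, 0.01, -0.0081, 4.6466, 0.242, -0.0835, -1.0]
```

Call:
carry_out(
  motion=[0,0.007,-0.008,4.6,0,0,-1,0,0.007,-0.008,4.6,0,0,-1,0,0.007,-0.008,4.6,0,0,-1,0,0.006,-0.008,4.6,0,0,-1,0,0.005,-0.008,4.6,0,0,-1],
)

```text
t: 35.3
tool_pos: [0.4775, -0.2662, 0.2138]
orientation: [-0.001, 2.147, -2.233]
force: [0.0, 0.4, -3.2]
opening: 0.0097
```

```bash
python3 - <<'E'
from h import *
p,q,s=pose(); print(p,q.as_matrix().round(3),s['q'].round(2))
rows([.4853,-.205,.16],down(np.radians(-98.3)),15,-1)
im,c=snap('scene','s29'); cv2.imwrite('pics/s29c.png',cv2.resize(im[180:480,50:400],None,fx=2.2,fy=2))
E
```

```text
[ 0.47749557 -0.26621981  0.21381999] [[-0.999  0.031  0.031]
 [-0.032 -0.039 -0.999]
 [-0.03  -0.999  0.04 ]] [-0.59 -0.05  1.71 -0.01  1.43  0.95]
[-0.0005, 0.0034, -0.0042, -0.2, -5.33, 0.01, -1.0, -0.0009, 0.0035, -0.0041, -0.2, -5.33, 0.01, -1.0, -0.0013, 0.0035, -0.004, -0.2, -5.33, 0.01, -1.0, -0.0017, 0.0035, -0.0039, -0.2, -5.33, 0.01, -1.0, -0.002, 0.0035, -0.0037, -0.2, -5.33, 0.01, -1.0]
[-0.0024, 0.0035, -0.0035, -0.2, -5.33, 0.01, -1.0, -0.0027, 0.0035, -0.0032, -0.2, -5.33, 0.01, -1.0, -0.0029, 0.0035, -0.0029, -0.2, -5.33, 0.01, -1.0, -0.0032, 0.0035, -0.0026, -0.2, -5.33, 0.01, -1.0, -0.0034, 0.0036, -0.0023, -0.2, -5.33, 0.01, -1.0]
[-0.0036, 0.0036, -0.002, -0.2, -5.33, 0.01, -1.0, -0.0038, 0.0036, -0.0016, -0.2, -5.33, 0.01, -1.0, -0.0039, 0.0036, -0.0012, -0.2, -5.33, 0.01, -1.0, -0.004, 0.0036, -0.0009, -0.2, -5.33, 0.01, -1.0, -0.0041, 0.0036, -0.0005, -0.2, -5.33, 0.01, -1.0]
```

View pics/s29c.png

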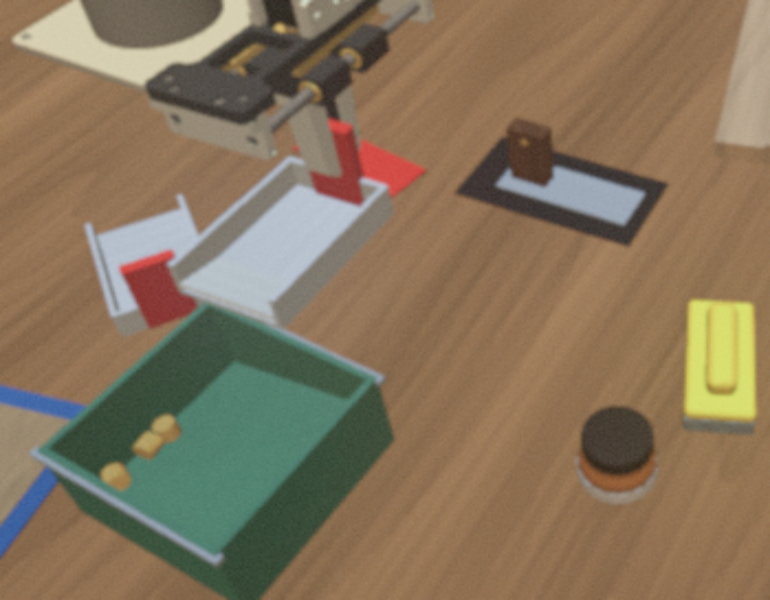

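Call:
carry_out(
  motion=[-0.001,0.004,-0.006,-0.3,-7,0,-1,-0.002,0.004,-0.006,-0.3,-8,0,-1,-0.002,0.004,-0.006,-0.3,-8,0,-1,-0.003,0.004,-0.005,-0.3,-8,0,-1,-0.003,0.004,-0.005,-0.3,-8,0,-1],
)

```text
t: 35.85
tool_pos: [0.4806, -0.23, 0.199]
orientation: [-0.682, 1.732, -1.814]
force: [-0.1, -0.3, -2.2]
opening: 0.0096
```

Call:
carry_out(
  motion=[-0.004,0.004,-0.004,-0.2,-8,0,-1,-0.005,0.004,-0.003,-0.2,-8,0,-1,-0.006,0.004,-0.003,-0.2,-8,0,-1,-0.006,0.003,-0.002,-0.2,-7,0,-1,0,0,0,0,0,0,-1],
)

```text
t: 36.35
tool_pos: [0.4823, -0.2039, 0.1882]
orientation: [-1.082, 1.336, -1.423]
force: [-0.2, -0.2, -2.1]
opening: 0.0098
```

```bash
python3 - <<'E'
from h import *
p,q,s=pose(); print(p,q.as_matrix().round(3),s['q'].round(2))
rows([.4853,-.207,.07],down(np.radians(-98.3)),10,-1)
snap('scene','s30')
E
```

```text
[ 0.48227769 -0.20392957  0.18817746] [[-0.235  0.035  0.971]
 [-0.972 -0.036 -0.234]
 [ 0.027 -0.999  0.042]] [-0.49 -0.09  1.81 -0.02  1.38 -0.25]
[-0.0001, 0.0118, -0.0001, -0.23, -0.53, 0.16, -1.0, -0.0001, 0.0118, -0.0001, -0.23, -0.53, 0.16, -1.0, -0.0, 0.0118, -0.0, -0.23, -0.53, 0.16, -1.0, 0.0, 0.0118, 0.0, -0.23, -0.53, 0.16, -1.0, 0.0, 0.0118, 0.0001, -0.23, -0.53, 0.16, -1.0]
[0.0001, 0.0118, 0.0001, -0.23, -0.53, 0.16, -1.0, 0.0001, 0.0118, 0.0002, -0.23, -0.53, 0.16, -1.0, 0.0002, 0.0118, 0.0002, -0.23, -0.53, 0.16, -1.0, 0.0002, 0.0118, 0.0003, -0.23, -0.53, 0.16, -1.0, 0.0002, 0.0118, 0.0003, -0.23, -0.53, 0.16, -1.0]
```

View pics/s30.png

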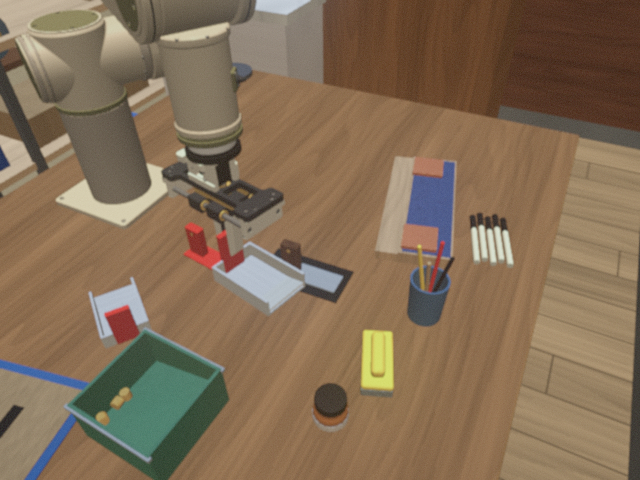

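Call:
carry_out(
  motion=[0,0.015,0,-0.5,-1.2,0.3,-1,0,0.018,0,-0.5,-1.2,0.3,-1,0,0.02,0,-0.5,-1.2,0.3,-1,0,0.02,0,-0.4,-1,0.3,-1,0,0.015,0,-0.4,-0.6,0.3,-1],
)

```text
t: 36.9
tool_pos: [0.4855, -0.2086, 0.0975]
orientation: [-1.133, 1.314, -1.327]
force: [0.1, -0.1, -3.4]
opening: 0.0097
```

Call:
carry_out(
  motion=[0,0.006,0,0,0,0,-1,0,0.004,0,0,0,0,-1,0,0,0,0,0,0,-1,0,0,0,0,0,0,-1,0,0,0,0,0,0,-1],
)

```text
t: 37.4
tool_pos: [0.4838, -0.2085, 0.0833]
orientation: [-1.134, 1.32, -1.325]
force: [-0.6, -0.2, -2.6]
opening: 0.0097
```

```bash
python3 - <<'E'
from h import *
p,q,s=pose(); print(p,q.as_matrix().round(3),s['force'])
rows([.4853,-.207,.056],down(np.radians(-98.3)),5,-1)
E
```

```text
[ 0.4837794  -0.20847372  0.08327881] [[-0.154  0.     0.988]
 [-0.988 -0.003 -0.154]
 [ 0.003 -1.     0.001]] [-0.62936531 -0.23085867 -2.5937113 ]
[-0.0004, 0.0055, 0.0003, -0.01, -0.11, 0.03, -1.0, -0.0004, 0.0055, 0.0003, -0.01, -0.11, 0.03, -1.0, -0.0003, 0.0055, 0.0003, -0.01, -0.11, 0.03, -1.0, -0.0003, 0.0055, 0.0003, -0.01, -0.11, 0.03, -1.0, -0.0003, 0.0055, 0.0003, -0.01, -0.11, 0.03, -1.0]
```

Call:
carry_out(
  motion=[0,0.006,0,0,0,0,-1,0,0.006,0,0,0,0,-1,0,0.006,0,0,0,0,-1,0,0.005,0,0,0,0,-1,0,0,0,0,0,0,-1],
)

```text
t: 37.9
tool_pos: [0.4851, -0.2091, 0.0602]
orientation: [-1.133, 1.317, -1.327]
force: [-0.7, 0.2, -2.9]
opening: 0.0097
```

Call:
carry_out(
  motion=[0,0,0,0,0,0,-1,0,0,0,0,0,0,-1,0,0,0,0,0,0,-1,0,0,0,0,0,0,-1,0,0,0,0,0,0,-1],
)

```text
t: 38.4
tool_pos: [0.4853, -0.2091, 0.0604]
orientation: [-1.133, 1.317, -1.327]
force: [-0.2, -0.3, -2.4]
opening: 0.0097
```

Call:
carry_out(
  motion=[0,0.0025,0,0,0,0,-1,0,0.0025,0,0,0,0,-1,0,0.001,0,0,0,0,-1,0,0,0,0,0,0,-1,0,0,0,0,0,0,-1],
)

```text
t: 38.9
tool_pos: [0.4856, -0.2094, 0.0545]
orientation: [-1.132, 1.316, -1.328]
force: [-1.2, -0.3, -1.6]
opening: 0.0098
```

Call:
carry_out(
  motion=[0,0,0,0,0,0,-1,0,0,0,0,0,0,-1,0,0,0,0,0,0,-1,0,0,0,0,0,0,-1,0,0,0,0,0,0,-1],
)

```text
t: 39.4
tool_pos: [0.4856, -0.2094, 0.0545]
orientation: [-1.132, 1.316, -1.328]
force: [0.6, -0.6, -1.4]
opening: 0.0101
```

Call:
carry_out(
  motion=[0,0,0,0,0,0,-0.3,0,0,0,0,0,0,-0.3,0,0,0,0,0,0,-0.3,0,0,0,0,0,0,-0.3,0,0,0,0,0,0,-0.3],
)

```text
t: 39.9
tool_pos: [0.4869, -0.21, 0.0557]
orientation: [-1.131, 1.313, -1.33]
force: [-0.4, 0.5, 0.5]
opening: 0.0324
```

Call:
carry_out(
  motion=[0,-0.015,0,0,0,0,-0.3,0,-0.025,0,0,0,0,-0.3,0,-0.035,0,0,0,0,-0.3,0,-0.04,0,0,0,0,-0.3,0,-0.03,0,0,0,0,-0.3],
)

```text
t: 40.4
tool_pos: [0.4824, -0.2072, 0.2037]
orientation: [-1.135, 1.322, -1.323]
force: [0.7, 0.6, 0.6]
opening: 0.0327
```

Call:
carry_out(
  motion=[-0.03,0,-0.03,0,0,0,-0.3,-0.03,0,-0.03,0,0,0,-0.3,-0.03,0,-0.02,0,0,0,-0.3,0,0,0,0,0,0,-0.3,0,0,0,0,0,0,-0.3],
)

```text
t: 40.9
tool_pos: [0.4196, -0.1055, 0.2168]
orientation: [-1.125, 1.306, -1.337]
force: [1.0, 0.2, 0.3]
opening: 0.0322
```

Call:
carry_out(
  motion=[-0.04,-0.01,0,0,0,0,0,-0.04,-0.01,-0.01,0,0,0,0,-0.04,0,-0.01,0,0,0,0,-0.03,0,0,0,0,0,0,0,0,0,0,0,0,0],
)

```text
t: 41.4
tool_pos: [0.4258, 0.0469, 0.24]
orientation: [-1.118, 1.308, -1.346]
force: [0.2, 0.2, -0.4]
opening: 0.0465
```

```bash
python3 - <<'E'
from h import *
p,q,s=pose(); print(p,s['force'],s['t'])
snap('scene','s31'); snap('top','t31')
E
```

```text
[0.42578853 0.04694643 0.23998591] [ 0.17901569  0.24145412 -0.4420947 ] 41.4
```

View pics/s31.png

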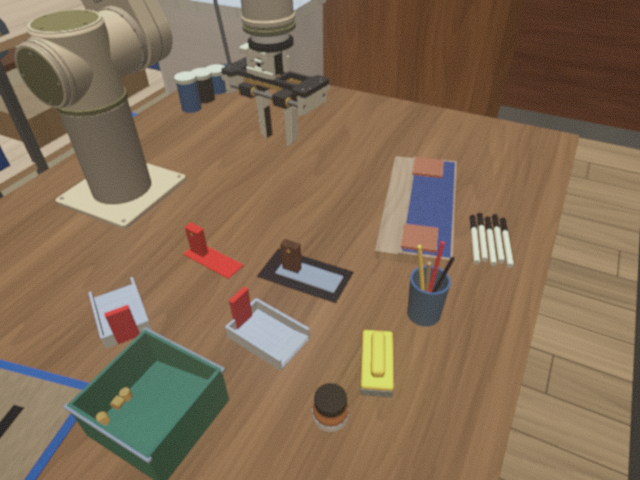

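View pics/t31.png

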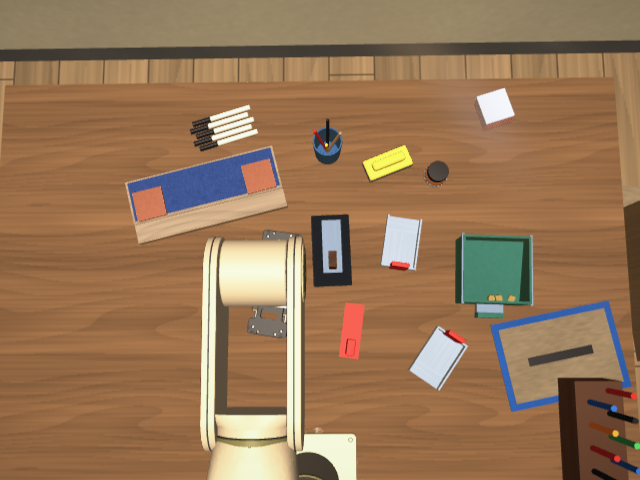

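```bash
python3 - <<'E'
from h import *
im,c=snap('top','t32')
for t,z in (('tile0',.034),('lifter',.007),('pad',.004),('tray',.028)):
    for o in models.outline_of('top',t)[:2]:
        r=rect('top',o['pixels'],z,c); print(t,round(o['confidence'],2),np.round(r,1),'board',(np.c_[BX,BY].T@(np.array(r[:2])/1000-O)*1000).round(1))
m=cv2.inRange(cv2.cvtColor(im,cv2.COLOR_BGR2HSV),(3,110,150),(13,210,255)); m[:, :120]=0; m[225:]=0; m[:,290:]=0
n,l,st,ce=cv2.connectedComponentsWithStats(m)
for i in range(1,n):
    if st[i,4]>300:
        P=(topl('top',np.argwhere(l==i)[:,::-1],.034,c)[:,:2]-O)@np.c_[BX,BY]*1000; print(P.min(0),P.max(0),np.percentile(P,[2,98],axis=0),P.mean(0))
E
```

```text
tile0 0.63 [698.9 112.2  71.7  69.2  15.7] board [  37.  -130.7]
tile0 0.63 [635.1 367.7  71.9  71.9  13.8] board [ 36.7 132.6]
lifter 0.94 [ 337.5 -103.2   46.6  124.1   82.2] board [-365.6 -252.6]
lifter 0.6 [536.7 -58.6  49.5 123.7  89.6] board [-161.6 -257.4]
pad 0.78 [526.6 -57.9 169.8  92.    2.1] board [-171.3 -254.3]
pad 0.71 [ 411.7 -427.    14.5   11.7   43.5] board [-371.7 -584.8]
tray 0.75 [ 279.3 -297.8   82.6  128.1   56.2] board [-469.  -427.4]
tray 0.55 [ 537.2 -218.4   82.9  123.1   81.2] board [-199.7 -412.5]
[   2.89863906 -165.13279031] [ 73.7599848  -97.11195751] [[   4.4615357  -163.95415402]
 [  71.44988876  -98.41317875]] [  37.78172371 -131.05595097]
[ 2.98574646 98.88667737] [ 73.29180436 167.89115004] [[  4.21922414 100.21117797]
 [ 71.37379453 166.24563088]] [ 37.5837982  133.25082996]
```

```bash
python3 - <<'E'
from h import *
print(robot.close_job())
E
```

```text
the job is handed in; nothing more can be done
None
```

The job is done and handed in at about 41.5 s of the 210 s allowed. Only two tiles and three feet were present.

- **Tiles:** I tipped both tiles over the step with the steel lifter. They lie terracotta side up on the felt, at board x of about 2 to 73 mm and y of about −131 and +133 mm.
- **Lifter:** It lies flat on its black pad, about 10 mm forward of the pad's centre and within about 2 mm sideways, judged by the middle of the blade. Its origin sits close to the pad centre.
- **Feet and tray:** I poured the three feet into the hopper, and the last pictures show all three there. The empty tray stands upright within a few millimetres of where it started.
- **Bystanders:** The pen pot, eraser and ink jar look unmoved in the final pictures; I did not measure them.

**Slips and checks:** My first lift of the lifter began before the fingers had closed, so they caught only the top of the handle. I set it back on the pad and gripped it again before going near the tiles. One early wrist picture disagreed with the top camera by about 6 mm because the arm was still settling. No other check failed. I never saw the lifter or tray knocked aside.

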